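# Lock up the mould inserts with a wedge

### The job

Lock up the mould: put the block with the long tongue flat into the frame and slide its tongue under the lip until it meets the hidden stop, then lay the shorter block beside it with its tongue pushed under the first block's overhang. Last, slide the wooden wedge, thin end first, between the second block and the slanted cheek and push it in firmly until it jams and everything is tight, without ramming it. Let go of it all, and leave the other things on the table where they are.

Things in the scene. Friction and masses are not known exactly. Their poses are not given: they have to be found in the camera images.
- frame: Pink mould frame, fixed, flat. Origin: underside, mid-frame; mm in its own axes from here on. Base x -125..65, y -130..125; its top z 12 is the floor the parts stand on. Lipped pocket on the -y side, slanted cheek on the +y side, low back wall (face x 49, top z 28, y -130..50), front (-x) open. Along y go tongue_block, short_block, wedge, axes parallel to the frame's, the blocks' origins near x 0.
- pocket_mouth (a point): Middle of the lip's edge at floor height: frame (0, -70, 12). The lip (underside 17 above the floor, top 27, x -55..65) covers the pocket from here to y -130. A hidden stop inside is set differently each time: its face lies 28 to 33 mm in from the edge, unmeasured; feel for it.
- cheek: Slanted cheek, part of the frame, top 30 above the floor. Origin: middle of its face at floor height, frame (-8, 97.2, 12). Its x runs along the face (120 long), y points out of the frame, away from the wedge; the face is y 0. In the frame the face runs from y 107 at the front (x -67) to y 87 at the back (x 51): the gap narrows away from the robot, 1 in 6.
- tongue_block: First: pink block, 0.3-0.6 kg. Origin: middle of its body's underside; body x +-45, y +-29, z 0..30. Tongue y -29..-65, z 0..14. Overhang y 29..43, z 18..30. Grip rib along x: x +-30, y -18..-2, z 30..70. Starts flat on the table. Lower it with its tongue clear of the lip (origin at frame y -5 or more), slide to -y; home with its origin at frame y -38 to -33, by the stop.
- short_block: Second: pink block, 0.25-0.45 kg. Origin: middle of its body's underside; body x +-45, y +-28, z 0..30. Tongue y -28..-43, z 0..14. Grip rib along x: x +-30, y -18..-2, z 30..70. Starts flat on the table. Lower it clear of the overhang (origin 86 or more to +y of tongue_block's; 7 to 12 play up to the cheek), slide to -y; home 72 from it, tongue tip on its body.
- wedge: Third: beech wedge, 0.1-0.25 kg, x +-60, 30 high. Origin: underside, mid-length. Straight face y -19 (to short_block), slanted face y = 19 - x/6: tip (+x, goes in first, away from the robot) 28 wide, tail 48. Grip rib along x: x +-35, y -4..12, z 30..70. Starts flat on the table. Goes in freely with its origin at frame x -85; jams at x -25 to -55, y 81 to 86, by the stop. Self-locking.
- wedge_slope (a point): Point on the wedge's slanted face, mid-length: wedge (0, 19, 15); its y in the cheek's axes is 0 when it touches the cheek. With the wedge in, its rib is 45 clear of short_block's rib. All parts are waxed and slide easily; about 15 N on the wedge jams it, but while gripped hard it cannot centre itself between block and cheek; its flat tail face (x -60) can be pushed.
- sanding_block: cork sanding block 95 x 55 x 30 mm lying on the table among the parts. Bystander; origin: centre of its underside.
- brush: paint brush lying behind the frame. Bystander; origin: near its middle, at table height.
- mallet: hammer lying at the robot's right. Bystander; origin: near its middle, at table height.
- jar: jar with a lid, 72 mm across, 100 mm high, behind on the left. Bystander; origin: centre of its underside.
- spatula: spatula lying behind the frame. Bystander; origin: near its middle, at table height.
- offcut: plain pink block 110 x 60 x 32 mm without a grip rib, back left; not part of the job. Bystander; origin: centre of its underside.
Things that resemble listed ones, but are neither listed nor needed, are in the scene too. What is shaped like the short_block but yellow is not meant. Leave any blue look-alike of the tongue_block alone.

How it is judged (in metres and radians):
On the way, in this order (a step that is already met when the one before it is completed fails the run):
1. the long-tongued block lies flat with its tongue well under the lip (x of tongue_block in the frame of frame between -0.015 and 0.008 m and y of tongue_block in the frame of frame below -0.0315 m and z of tongue_block in the frame of frame between 0.009 and 0.015 m), for 0.2 s.
2. the short block lies flat with its tongue under the first block's overhang (all of step 1 and x of short_block in the frame of frame between -0.015 and 0.008 m and z of short_block in the frame of frame between 0.009 and 0.015 m and y of short_block in the frame of tongue_block below 0.0755 m), for 0.2 s.
3. the wedge is flat in the gap, jammed: it presses both the short block and the cheek with over 8 N (z of wedge in the frame of frame between 0.009 and 0.015 m and x of short_block in the frame of frame between -0.015 and 0.008 m and z of short_block in the frame of frame between 0.009 and 0.015 m and y of short_block in the frame of tongue_block below 0.0745 m and contact force between wedge and short_block above 8 N and contact force between wedge and cheek above 8 N), for 0.15 s.
At the end, for the whole second after the job is handed in: All three flat in the frame (3 mm), parallel to it, blocks centred along its x within 8 mm (15 toward the front); tongue under the lip, at most 2 mm gap between the blocks, and at the wedge's two faces; wedge origin beyond x -66 mm; it was jammed with over 8 N; all at rest, let go (all of step 1 and x of short_block in the frame of frame between -0.015 and 0.008 m and z of short_block in the frame of frame between 0.009 and 0.015 m and z of wedge in the frame of frame between 0.009 and 0.015 m and y of short_block in the frame of tongue_block below 0.074 m and y of wedge in the frame of short_block below 0.049 m and y of wedge_slope in the frame of cheek above -0.002 m and x of wedge in the frame of frame above -0.066 m and angle between the x axis of each of tongue_block, short_block and the x axis of frame, either way round below 0.05 rad and linear speed of each of tongue_block, short_block, wedge below 0.01 m/s); the robot touches nothing.
It fails at once if a bystander was moved by more than 40 mm (distance of any of sanding_block, brush, mallet, jar, spatula, offcut from where it was at the start of the episode above 0.04 m).
It fails at once if the wedge was rammed: more than 90 N on the short block (contact force between wedge and short_block above 90 N).
It also fails if it takes over 72 s, if anything falls off the work surface, if the arm or the gripper's body presses on something with over 40 N, if the wrist force passes 120 N, or if a joint passes its speed limit or range.

### The arm

A 6-joint arm with a two-finger parallel gripper is mounted at the origin on the work surface. World frame = base frame: x ahead of the robot, y to its left, z up, the work surface at z = 0. Lengths are in mm, angles in rad, forces in N, time in s.
With the tool pointing down it reaches from about 325 to 900 mm from the base axis. Payload 6.1 kg.
Tool frame: the origin (TCP) lies on the centre line of the jaws, within the pads' length; the fingertips stand finger_overhang ahead of it and the grasp point (between the pads) lies 6 mm ahead of it (finger_overhang is the distance from the TCP to the fingertips, in mm); z points along the fingers, y is the direction in which the jaws open and shut (so a half turn about z gives the same grasp; the last joint's range is limited). The gripper opens to 87 mm and grips with 3 to 60 N. Pads are 19 mm wide; open, the fingers measure 117 mm over their backs; the gripper's body (75 mm by 190 mm) begins 51 mm behind the grasp point.
Start: joints at [1.177, 0.22, 1.526, -0, 1.395, -0.126], TCP at [165.38, 602.715, 247.538] pointing down, gripper open.
Joint ranges: [-2.98, 2.98], [-0.91, 2.08], [0.09, 2.57], [-1.24, 4.39], [0.2, 2.65], [-2.68, 2.68]. Speed limits (rad/s): [2.57, 2.57, 3.01, 3.14, 3.14, 3.14].

### API

Orientations are given as a rotation vector (axis times angle).
In Python, from workcell import observe, capture, camera_info, hand_in, finger_overhang gives the robot as it stands. The module is installed in compiled form; this text tells all that it offers.
- The arm moves only by the tool send_rows, never from a script. Its arguments are lists of equal length, an entry for each row: "travel": the shift along the tool's x, y, z each as a share of 75 cm, from -1 to 1, a list of three; "turn": the turn about the tool's z as a share of 90 degrees, from -1 to 1. In form: {"travel": [[dx, dy, dz], ...], "turn": [turn, ...]}. A call has 1 to 10 rows; each row is the pose to reach, as a shift and turn from the pose commanded when the call began, along the tool's axes at that moment; what a row does not reach only later rows make up. A row lasts 1/10 s, in which the tool goes at most 50 mm and 8.59 degrees, less where a joint would pass 70% of its speed; a pose out of reach is approached as far as the arm can. A call with a number of a shift or a turn outside -1 to 1 is refused whole. A call with a gripper value outside its range is refused whole. "jaw" is the opening, from 0 (shut) to 1 (fully open), set as the call begins (left out, the last holds). The fingers move at their own pace and stop on an object; "grip_force" is the grip in N (left out, the last holds). Time passes only in rows, so rows that repeat a pose let the fingers close. It gives the time, the measured TCP pose, the force and the opening at its end, in the units of the state.
- observe(): the state, without advancing time (a new reading comes with each control period).
- capture(name): name is "side" or "top" or "wrist"; returns the picture (420x560x3 uint8, red, green, blue); there is no depth.
- camera_info(name): a dict with "vertical_fov" (degrees; the focal length in pixels is half the picture's height over the tangent of half this angle, whatever the lens; pixels are square), "cx", "cy" (the principal point, pixels), "distortion" ([k1, k2, p1, p2, k3] as OpenCV has them; the pictures are not rectified), "eye" and "attitude" of the camera in the world; the wrist camera has in their place "tool_from_camera" (4x4, takes a point from camera to tool coordinates, whose origin is the TCP and whose axes are the flange's). Camera axes: x right, y down, z forward; pixel columns grow to the right and rows downward; lengths in mm; the calibration is good to about 2 mm. A picture is of the moment at which its call begins: read the wrist's pose just before it. camera_info takes no time and is no camera call.
- hand_in(): hands the job in, once; it reports no verdict.
The state is a dict: "time_s": time; "joint_positions": joint angles; "qvel": joint speeds; "tau": joint torques, N m; "ee_pos": TCP position; "tool_rot": TCP orientation; "contact_force": force on the tool from outside, world axes, zero at the start; "moment": the same for the moment, N m; "grip_width": finger opening in mm.
Only numpy, scipy, OpenCV 4.12 (cv2) and the standard library are available. Lean on these libraries where they do the work, as an engineer would, in place of code of your own. Each camera call takes 0.05 s, during which the arm holds its last target.

## Working session

There is one attempt and no reset: what is moved stays moved. The work goes in short steps, Python scripts to look and compute and a tool call to move; the robot and the scene stay as the last step left them, time stands still between calls to the robot, and variables do not carry over. Pictures are saved under pics/ and viewed, and the job is handed in when it is done.

Besides the shell and the picture viewer there is one more tool, called after "Emit:" as name(argument=value, ...), one argument or row to a line, values as JSON. send_rows: Moves the arm, as the interface text tells. Shift numbers are shares of 75 cm and turn numbers shares of 90 degrees, none past 1 either way. Its arguments: {"type":"object","properties":{"travel":{"type":"array"},"turn":{"type":"array"},"jaw":{"type":"number"},"grip_force":{"type":"number"}},"required":["travel","turn"]}

```bash
mkdir -p pics; ls; python3 - <<'E'
from workcell import *
import cv2
print(observe()); print(finger_overhang() if callable(finger_overhang) else finger_overhang)
for n in ("side","top","wrist"):
    print(n,camera_info(n))
for n in ("side","top"):
    cv2.imwrite(f"pics/{n}0.png",cv2.cvtColor(capture(n),cv2.COLOR_RGB2BGR))
E
```

```text
pics
{'time_s': 0.0, 'joint_positions': array([ 1.17689689e+00,  2.21224114e-01,  1.52760378e+00, -3.96693009e-05,
        1.39468112e+00, -1.26077101e-01]), 'qvel': array([-0.00059514, -0.00194427, -0.00129373,  0.00114549, -0.00185944,
        0.00052477]), 'tau': array([-1.27315423e-03, -4.94606459e+01, -3.87372279e+01,  6.98798290e-02,
        5.72316698e-02, -1.59962633e-04]), 'ee_pos': array([165.17828446, 602.19171011, 246.44232886]), 'tool_rot': array([-4.19366344e-01, -3.11301618e+00,  2.92438621e-03]), 'contact_force': array([-0.82232804, -0.4753611 , -0.39094855]), 'moment': array([ 0.00628175, -0.05019016, -0.00052829]), 'grip_width': 86.96093694424768}
25.0
side {'vertical_fov': 57.11477436434414, 'cx': 282.0088668225243, 'cy': 203.19785398326502, 'distortion': array([-0.10059689,  0.        ,  0.        ,  0.        ,  0.        ]), 'eye': array([ 229.42960004, -643.72931992,  774.08034193]), 'attitude': array([-2.30426842,  0.5764465 , -0.21368835])}
top {'vertical_fov': 56.47198750587992, 'cx': 282.96893476436696, 'cy': 205.08222218413923, 'distortion': array([-0.00941785,  0.        ,  0.        ,  0.        ,  0.        ]), 'eye': array([ 300.78921913,  -22.30822694, 1294.9001686 ]), 'attitude': array([-2.09360635,  2.13621408, -0.21144778])}
wrist {'vertical_fov': 68.0453906335503, 'cx': 276.5472820303869, 'cy': 211.23680463677516, 'distortion': array([-0.05302152,  0.        ,  0.        ,  0.        ,  0.        ]), 'tool_from_camera': array([[-7.72497071e-04, -9.55979723e-01, -2.93431717e-01,
         8.10488643e+01],
       [ 9.99999000e-01, -1.08605396e-03,  9.05659644e-04,
         1.18698622e-02],
       [-1.18447493e-03, -2.93430724e-01,  9.55979606e-01,
        -1.37541577e+02],
       [ 0.00000000e+00,  0.00000000e+00,  0.00000000e+00,
         1.00000000e+00]])}
```

View pics/top0.png

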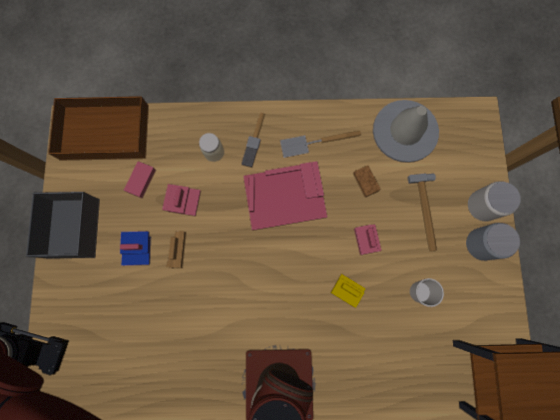

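View pics/side0.png

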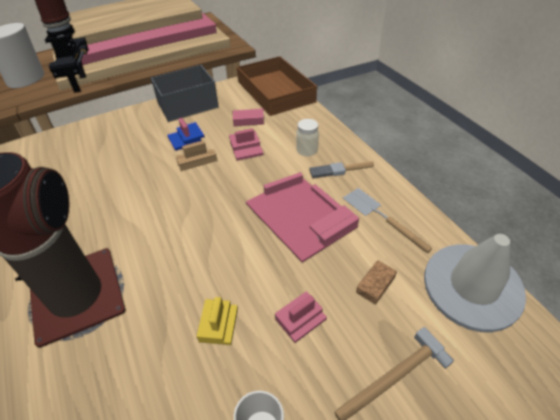

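```bash
cat > h.py <<'E'
import numpy as np, cv2
from scipy.spatial.transform import Rotation as R
from workcell import *
def K(i):
    f=210/np.tan(np.radians(i["vertical_fov"]/2)); return np.array([[f,0,i["cx"]],[0,f,i["cy"]],[0,0,1.]])
def cam(n,ee=None,rv=None):
    i=camera_info(n)
    if n=="wrist":
        T=np.eye(4);T[:3,:3]=R.from_rotvec(rv).as_matrix();T[:3,3]=ee
        T=T@i["tool_from_camera"]; Rm,t=T[:3,:3],T[:3,3]
    else: Rm,t=R.from_rotvec(i["attitude"]).as_matrix(),np.array(i["eye"])
    return K(i),np.array(i["distortion"]),Rm,t
def unproj(c,px,z):
    k,d,Rm,t=c; p=cv2.undistortPoints(np.array(px,float).reshape(-1,1,2),k,d).reshape(-1,2)
    r=np.c_[p,np.ones(len(p))]@Rm.T
    return t+r*((z-t[2])/r[:,2])[:,None]
def proj(c,X):
    k,d,Rm,t=c; return cv2.projectPoints((np.atleast_2d(X)-t)@Rm,np.zeros(3),np.zeros(3),k,d)[0].reshape(-1,2)
def rot(a): c,s=np.cos(a),np.sin(a); return np.array([[c,-s],[s,c]])
def toworld(P,pose):
    "pose x,y,yaw,z0 ; P local Nx3"
    P=np.atleast_2d(P).astype(float); o=np.c_[P[:,:2]@rot(pose[2]).T+pose[:2],P[:,2]+pose[3]]; return o
def fit(c,P,px,z0,x0):
    from scipy.optimize import least_squares
    f=lambda q:(proj(c,toworld(P,[q[0],q[1],q[2],z0]))-px).ravel()
    r=least_squares(f,x0,x_scale=[10,10,.1]); return r.x,r.fun.reshape(-1,2)
def move(target,yaw=None):
    "shares for going to target TCP (world mm), given current pose"
    s=observe(); Rm=R.from_rotvec(s["tool_rot"]).as_matrix()
    d=Rm.T@(np.array(target)-s["ee_pos"]); return d/750
def snap(n,f,scale=1,crop=None):
    s=observe(); im=capture(n); im=cv2.cvtColor(im,cv2.COLOR_RGB2BGR); cv2.imwrite(f"pics/{f}_raw.png",im)
    np.savez(f"pics/{f}.npz",ee=s["ee_pos"],rv=s["tool_rot"]); return im
def load(f):
    a=np.load(f"pics/{f}.npz"); return cam("wrist",a["ee"],a["rv"])
def crop(src,out,x0,y0,w,h,s):
    im=cv2.imread(src)[y0:y0+h,x0:x0+w]; cv2.imwrite(out,cv2.resize(im,None,fx=s,fy=s,interpolation=cv2.INTER_CUBIC))
E
python3 - <<'E'
from h import *
c=cam("top")
for n,p in dict(tongue=(182,198),wedge=(176,250),short=(368,240),frame=(285,196),blue=(136,248)).items(): print(n,unproj(c,[p],15).round())
s=observe();M=R.from_rotvec(s["tool_rot"]).as_matrix();print(M.round(3))
crop("pics/top0_raw.png" if 0 else "pics/top0.png","pics/topA.png",110,150,290,150,2.7)
E
```

```text
tongue [[593. 316.  15.]]
wedge [[419. 330.  15.]]
short [[ 439. -299.   15.]]
frame [[592. -30.  15.]]
blue [[428. 461.  15.]]
[[-0.964  0.265 -0.001]
 [ 0.265  0.964 -0.002]
 [ 0.    -0.002 -1.   ]]
```

View pics/topA.png

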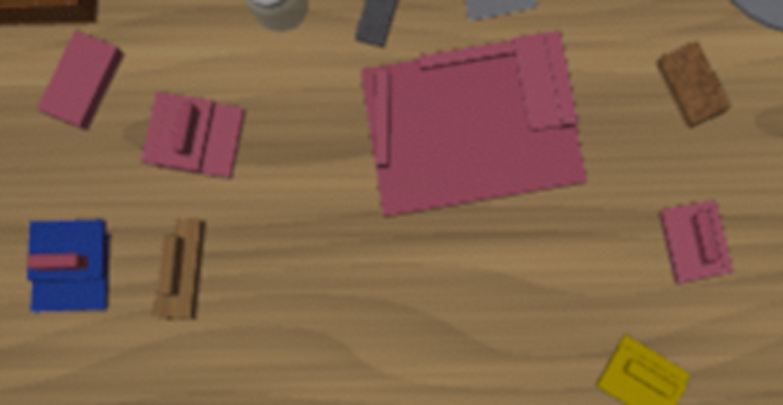

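Emit:
send_rows(
  travel=[
    [-0.475, -0.245, -0.05],
    [-0.475, -0.245, -0.05],
    [-0.475, -0.245, -0.05],
    [-0.475, -0.245, -0.05],
    [-0.475, -0.245, -0.05],
    [-0.475, -0.245, -0.05],
    [-0.475, -0.245, -0.05],
    [-0.475, -0.245, -0.05],
    [-0.475, -0.245, -0.05],
    [-0.475, -0.245, -0.05],
  ],
  turn=[0, 0, 0, 0, 0, 0, 0, 0, 0, 0],
)

```text
time_s: 1.1
ee_pos: [461.0, 330.2, 284.6]
tool_rot: [-0.424, -3.112, 0.0]
contact_force: [-0.1, 0.2, 0.5]
grip_width: 86.9
```

Emit:
send_rows(
  travel=[
    [0, 0, 0],
    [0, 0, 0],
    [0, 0, 0],
  ],
  turn=[0, 0, 0],
)

```text
time_s: 1.4
ee_pos: [459.2, 332.4, 284.8]
tool_rot: [-0.416, -3.114, 0.0]
contact_force: [0.5, -0.5, 0.4]
grip_width: 87.0
```

```bash
python3 - <<'E'
from h import *
im=snap("wrist","w1"); s=observe(); print(s["time_s"],s["ee_pos"],s["qvel"].round(3)); cv2.imwrite("pics/w1.png",cv2.resize(im,None,fx=1.4,fy=1.4))
E
```

```text
1.45 [459.34209833 332.24742103 284.9203736 ] [-0.005 -0.    -0.004 -0.001 -0.001 -0.   ]
```

View pics/w1.png

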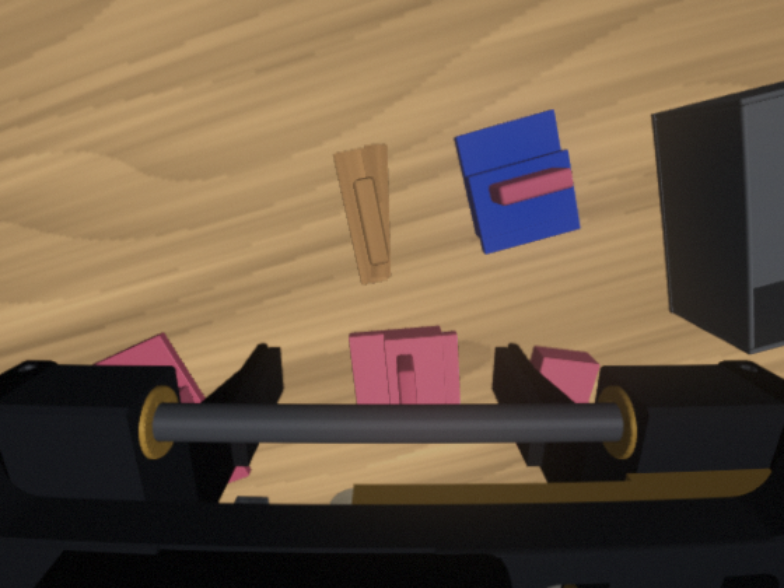

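Emit:
send_rows(
  travel=[
    [-0.167, 0.046, 0],
    [-0.167, 0.046, 0],
    [-0.167, 0.046, 0],
    [-0.167, 0.046, 0],
    [-0.167, 0.046, 0],
    [-0.167, 0.046, 0],
  ],
  turn=[0, 0, 0, 0, 0, 0],
)

```text
time_s: 2.05
ee_pos: [589.0, 332.0, 285.0]
tool_rot: [-0.417, -3.113, 0.0]
contact_force: [-1.0, -0.1, 0.0]
grip_width: 87.2
```

```bash
python3 - <<'E'
from h import *
im=snap("wrist","w2"); s=observe(); print(s["time_s"],s["ee_pos"],s["qvel"].round(3)); 
crop("pics/w2_raw.png","pics/w2.png",150,0,280,210,2.8)
crop("pics/w1_raw.png","pics/w1a.png",210,90,100,130,5)
E
```

```text
2.1 [588.97590622 332.05302149 285.36881992] [-0.    -0.009  0.001 -0.001 -0.002 -0.   ]
```

View pics/w2.png

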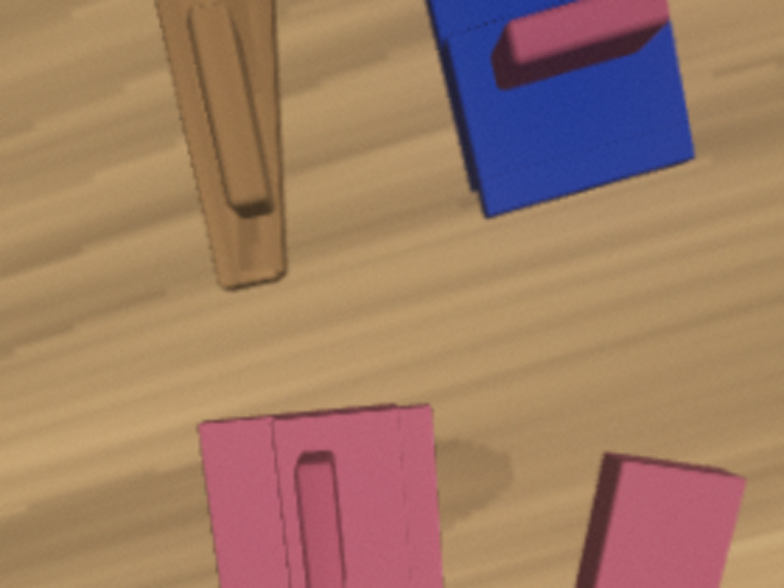

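View pics/w1a.png

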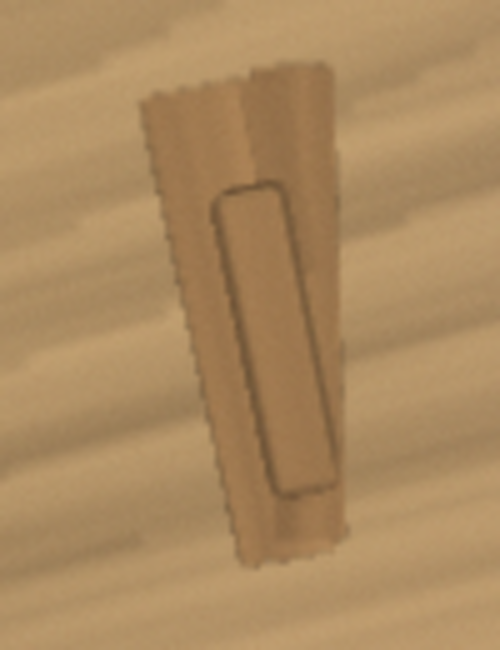

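Emit:
send_rows(
  travel=[
    [-0.12, 0.033, 0],
    [-0.12, 0.033, 0],
    [-0.12, 0.033, 0],
    [-0.12, 0.033, 0],
    [-0.12, 0.033, 0],
  ],
  turn=[0, 0, 0, 0, 0],
)

```text
time_s: 2.6
ee_pos: [682.4, 332.1, 286.1]
tool_rot: [0.418, 3.113, 0.001]
contact_force: [-0.0, -0.9, -0.3]
grip_width: 86.8
```

```bash
python3 - <<'E'
from h import *
im=snap("wrist","w3"); s=observe(); print(s["time_s"],s["ee_pos"],s["qvel"].round(3)); 
crop("pics/w3_raw.png","pics/w3.png",200,60,140,150,4)
E
```

```text
2.65 [682.42108169 332.20430082 286.66695699] [ 0.001 -0.009 -0.    -0.002 -0.002  0.001]
```

View pics/w3.png

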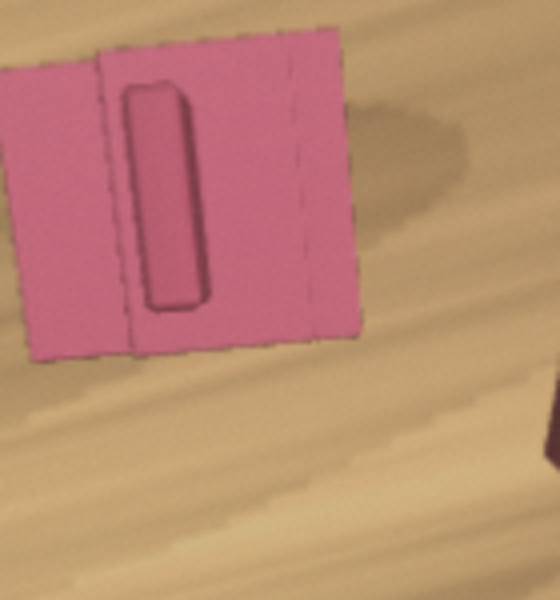

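```bash
python3 - <<'E'
from h import *
def F(name,P,cp,x0,y0,s,z0,g):
    px=(np.array(cp)+.5)/s-.5+[x0,y0]; q,r=fit(load(name),np.array(P,float),px,z0,g); print(name,q.round(3),np.degrees(q[2]).round(2)); print(r.round(1).tolist()); return q
F("w3",[[-45,-65,14],[45,-65,14],[-45,-29,30],[45,-29,30],[-45,43,30],[45,43,30],[-30,-18,70],[30,-18,70]],
 [[-1,71],[33,361],[98,50],[133,356],[340,29],[361,337],[124,88],[147,308]],200,60,4,0,[593,316,0])
F("w1",[[-60,-19,30],[60,-19,30],[-60,29,30],[60,9,30],[-35,-4,70],[-35,12,70],[35,-4,70],[35,12,70]],
 [[140,100],[240,567],[333,65],[348,540],[214,198],[283,184],[276,496],[336,485]],210,90,5,0,[419,330,0])
s=observe();M=R.from_rotvec(s["tool_rot"]).as_matrix();print(M.round(3))
E
```

```text
w3 [ 5.89171e+02  3.28359e+02 -1.89000e-01] -10.8
[[-1.9, -0.9], [-0.5, 0.0], [0.3, -0.1], [0.3, 0.2], [0.9, -0.2], [0.8, 0.3], [-0.3, -0.7], [0.3, 1.5]]
w1 [ 4.21793e+02  3.25378e+02 -7.70000e-02] -4.39
[[0.0, -0.5], [0.4, 0.2], [0.5, -1.5], [-0.2, 1.7], [-0.8, -0.4], [-0.3, -0.5], [-0.5, 0.9], [1.0, 0.6]]
[[-0.965  0.263  0.001]
 [ 0.263  0.965  0.001]
 [-0.001  0.001 -1.   ]]
```

Emit:
send_rows(
  travel=[
    [-0.18, -0.465, 0],
    [-0.18, -0.465, 0],
    [-0.18, -0.465, 0],
    [-0.18, -0.465, 0],
    [-0.18, -0.465, 0],
    [-0.18, -0.465, 0],
    [-0.18, -0.465, 0],
    [-0.18, -0.465, 0],
    [-0.18, -0.465, 0],
    [-0.18, -0.465, 0],
  ],
  turn=[-0.26, -0.26, -0.26, -0.26, -0.26, -0.26, -0.26, -0.26, -0.26, -0.26],
)

```text
time_s: 3.65
ee_pos: [721.0, -40.1, 286.5]
tool_rot: [-0.22, 3.132, 0.001]
contact_force: [0.1, 0.4, 0.1]
grip_width: 87.0
```

```bash
python3 - <<'E'
from h import *
im=snap("wrist","w4"); s=observe(); print(s["time_s"],s["ee_pos"],s["qvel"].round(3)); 
cv2.imwrite("pics/w4.png",cv2.resize(im,None,fx=1.4,fy=1.4))
E
```

```text
3.7 [721.09504222 -39.13879311 286.3403072 ] [ 0.02   0.01  -0.004 -0.002 -0.001 -0.001]
```

View pics/w4.png

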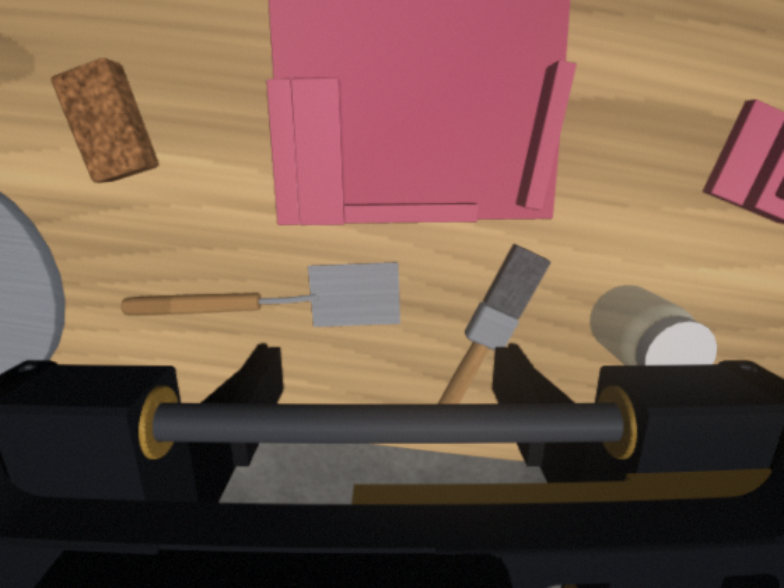

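Emit:
send_rows(
  travel=[
    [0.1, 0, 0],
    [0.1, 0, 0],
    [0.1, 0, 0],
    [0.1, 0, 0],
    [0.1, 0, 0],
  ],
  turn=[0, 0, 0, 0, 0],
)

```text
time_s: 4.2
ee_pos: [648.2, -49.9, 286.1]
tool_rot: [-0.223, 3.131, -0.001]
contact_force: [-0.1, -0.2, -0.3]
grip_width: 87.2
```

```bash
python3 - <<'E'
from h import *
im=snap("wrist","w5"); s=observe(); print(s["time_s"],s["ee_pos"],s["qvel"].round(3)); 
crop("pics/w5_raw.png","pics/w5.png",170,30,260,200,3)
E
```

```text
4.25 [648.20196915 -50.13621846 285.81984929] [-0.008  0.012 -0.    -0.002  0.002 -0.002]
```

View pics/w5.png

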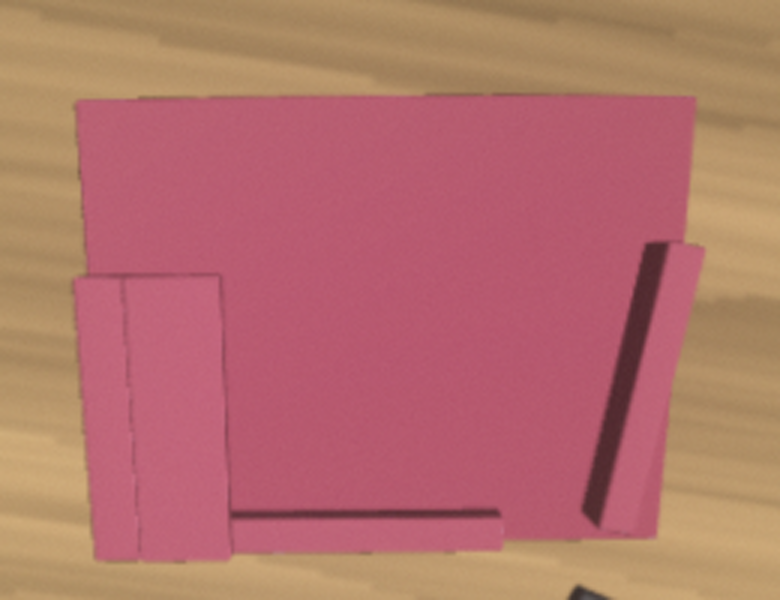

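```bash
python3 - <<'E'
from h import *
P=np.array([[-125,-130,12],[-125,125,12],[65,125,12],[-55,-70,39],[65,-70,39],[-55,-130,39],[65,-130,39],[49,50,28],[65,50,28],[-67,107,42],[51,87,42]],float)
cp=[[77,100],[695,97],[656,538],[220,273],[231,556],[74,277],[94,560],[498,516],[502,549],[668,240],[600,528]]
px=(np.array(cp)+.5)/3-.5+[170,30]
q,r=fit(load("w5"),P,px,0,[592,-30,.14]); print(q.round(3),np.degrees(q[2]));print(r.round(1).tolist())
# top check
print(proj(cam("top"),toworld(P,[*q,0])).round().tolist())
E
```

```text
[ 6.23336e+02 -2.23090e+01  1.49000e-01] 8.534489530050562
[[-0.9, -0.8], [1.0, -0.7], [0.3, 0.3], [0.1, 0.1], [-0.1, 1.4], [-1.3, -0.6], [-0.3, 0.4], [2.1, -0.0], [0.2, 0.5], [0.3, 0.1], [-1.2, 0.2]]
[[327.0, 217.0], [252.0, 230.0], [243.0, 175.0], [306.0, 198.0], [300.0, 163.0], [324.0, 195.0], [317.0, 160.0], [265.0, 175.0], [265.0, 170.0], [254.0, 210.0], [254.0, 175.0]]
```

```bash
cat >> h.py <<'E'
FR=np.array([623.336,-22.309,0.149]); 
def psi():
    M=R.from_rotvec(observe()["tool_rot"]).as_matrix(); return np.arctan2(-M[0,1],M[1,1])
def plan(obj,loc,z,yaw=None,flip=0):
    t=np.r_[toworld([[*loc,0]],[*obj,0])[0,:2],z]; d=move(t)
    yaw=obj[2] if yaw is None else yaw
    print("target",t.round(1),"travel",d.round(4),"mm",(d*750).round(1),"rows>=",np.ceil(np.linalg.norm(d)*15),"turn",round(-np.degrees(yaw-psi())/90,4),"deg",np.degrees(psi()).round(2))
def inframe():
    s=observe(); p=rot(-FR[2])@(s["ee_pos"][:2]-FR[:2]); Fw=s["contact_force"]
    print("t",s["time_s"],"TCP in frame",p.round(2),"z",s["ee_pos"][2].round(2),"psi-frame deg",np.degrees(psi()-FR[2]).round(2),"F in frame",(rot(-FR[2])@Fw[:2]).round(1),Fw[2].round(1),"grip",s["grip_width"].round(1))
E
python3 - <<'E'
from h import *
plan([589.2,328.4,-.189],[0,-10],150)
E
```

```text
target [587.3 318.6 150. ] travel [0.0111 0.4982 0.1809] mm [  8.3 373.7 135.7] rows>= 8.0 turn 0.2107 deg 8.14
```

Emit:
send_rows(
  travel=[
    [0.011, 0.498, 0.18],
    [0.011, 0.498, 0.18],
    [0.011, 0.498, 0.18],
    [0.011, 0.498, 0.18],
    [0.011, 0.498, 0.18],
    [0.011, 0.498, 0.18],
    [0.011, 0.498, 0.18],
    [0.011, 0.498, 0.18],
    [0.011, 0.498, 0.18],
    [0.011, 0.498, 0.18],
  ],
  turn=[0.211, 0.211, 0.211, 0.211, 0.211, 0.211, 0.211, 0.211, 0.211, 0.211],
  jaw=0.7,
)

```text
time_s: 5.25
ee_pos: [586.2, 319.0, 149.1]
tool_rot: [-0.294, -3.127, 0.001]
contact_force: [-0.4, 1.0, 0.0]
grip_width: 60.7
```

```bash
python3 - <<'E'
from h import *
plan([589.2,328.4,-.189],[0,-10],59)
im=snap("wrist","w6"); 
cv2.imwrite("pics/w6.png",cv2.resize(im,None,fx=1.4,fy=1.4))
E
```

```text
target [587.3 318.6  59. ] travel [-0.0016 -0.0002  0.1201] mm [-1.2 -0.1 90.1] rows>= 2.0 turn 0.0008 deg -10.75
```

View pics/w6.png

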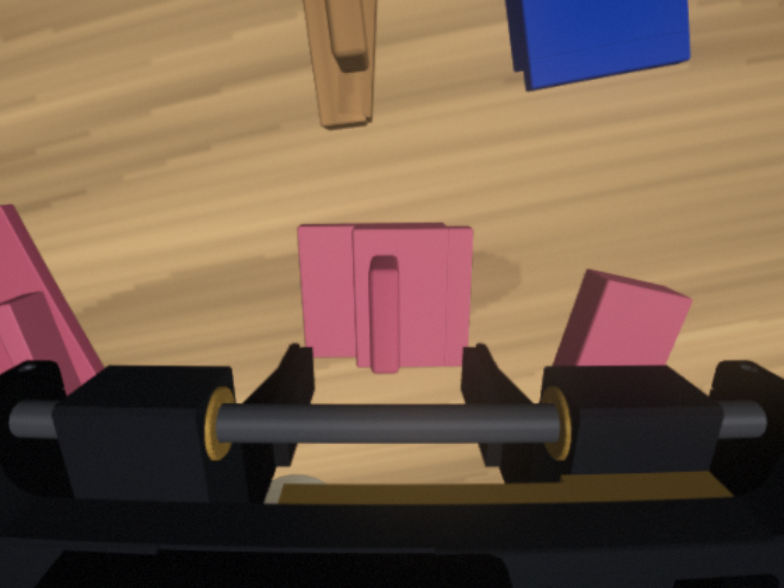

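Emit:
send_rows(
  travel=[
    [-0.0016, 0, 0.06],
    [-0.0016, 0, 0.1],
    [-0.0016, 0, 0.12],
    [-0.0016, 0, 0.12],
    [-0.0016, 0, 0.12],
  ],
  turn=[0, 0, 0, 0, 0],
)

```text
time_s: 5.8
ee_pos: [589.3, 316.9, 61.6]
tool_rot: [0.301, 3.125, 0.001]
contact_force: [0.6, -0.1, -0.3]
grip_width: 60.7
```

Emit:
send_rows(
  travel=[
    [0, 0, 0],
    [0, 0, 0],
    [0, 0, 0],
    [0, 0, 0],
    [0, 0, 0],
    [0, 0, 0],
  ],
  turn=[0, 0, 0, 0, 0, 0],
  jaw=0,
  grip_force=40,
)

```text
time_s: 6.4
ee_pos: [587.8, 317.4, 60.1]
tool_rot: [0.299, 3.127, -0.0]
contact_force: [0.1, -0.2, 0.8]
grip_width: 20.7
```

```bash
python3 - <<'E'
from h import *
inframe()
im=snap("wrist","w7"); 
cv2.imwrite("pics/w7.png",cv2.resize(im,None,fx=1.4,fy=1.4))
# place target: frame loc of block origin (-4, 5): grasp at y-10
plan(FR,[-3,2-10],150)
E
```

```text
Traceback (most recent call last):
  File "h.py", line 47, in inframe
    print("t",s["time_s"],"TCP in frame",p.round(2),"z",s["ee_pos"][2].round(2),"psi-frame deg",np.degrees(psi()-FR[2]).round(2),"F in frame",(rot(-FR[2])@Fw[:2]).round(1),Fw[2].round(1),"grip",s["grip_width"].round(1))
                                                                                                                                                                                                  ^^^^^^^^^^^^^^^^^^^^^
AttributeError: 'float' object has no attribute 'round'
```

Still closing; give it more rows.

Emit:
send_rows(
  travel=[
    [0, 0, 0],
    [0, 0, 0],
    [0, 0, 0],
    [0, 0, 0],
  ],
  turn=[0, 0, 0, 0],
)

```text
time_s: 6.8
ee_pos: [587.8, 317.3, 60.0]
tool_rot: [-0.299, -3.127, 0.0]
contact_force: [-0.7, -0.9, 1.2]
grip_width: 15.8
```

Emit:
send_rows(
  travel=[
    [0, 0, -0.06],
    [0, 0, -0.1],
    [0, 0, -0.15],
    [0, 0, -0.15],
    [0, 0, -0.15],
  ],
  turn=[0, 0, 0, 0, 0],
)

```text
time_s: 7.3
ee_pos: [587.9, 317.3, 172.2]
tool_rot: [0.299, 3.127, 0.0]
contact_force: [0.5, 0.6, -5.7]
grip_width: 15.6
```

```bash
sed -i 's/s\["grip_width"\].round(1)/round(float(s["grip_width"]),1)/' h.py; python3 - <<'E'
from h import *
inframe()
im=snap("wrist","w7"); 
cv2.imwrite("pics/w7.png",cv2.resize(im,None,fx=1.4,fy=1.4))
plan(FR,[-3,3-10],150)
E
```

```text
t 7.3 TCP in frame [ 15.33 341.12] z 172.17 psi-frame deg -19.47 F in frame [0.5 0.5] -5.7 grip 15.6
target [621.4 -29.7 150. ] travel [-0.1331 -0.4448  0.0273] mm [ -99.9 -333.6   20.5] rows>= 7.0 turn -0.2163 deg -10.93
```

View pics/w7.png

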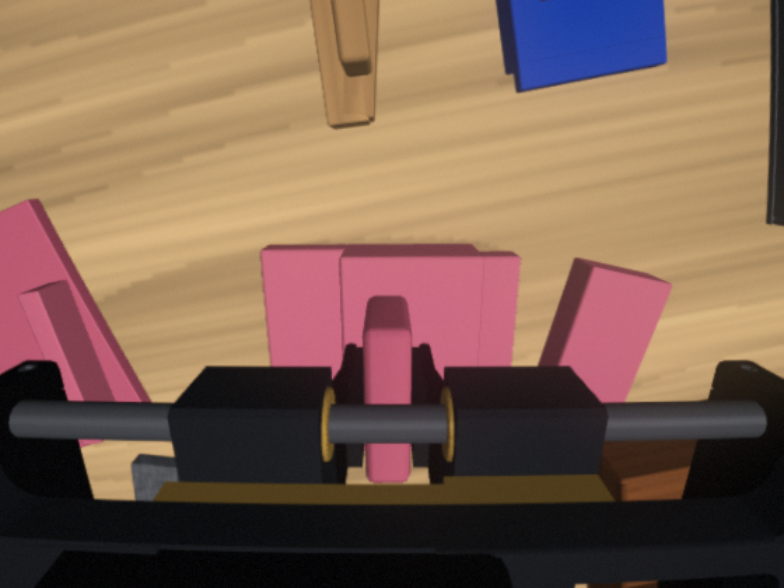

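```bash
cat >> h.py <<'E'
def held(f,P,px,s,z0,x0):
    px=(np.array(px,float)+.5)/s-.5; c=load(f); q,r=fit(c,np.array(P,float),px,z0,x0); print("pose",q.round(3),r.round(1).tolist())
    a=np.load(f"pics/{f}.npz"); M=R.from_rotvec(a["rv"]).as_matrix(); y=np.arctan2(-M[0,1],M[1,1])
    print("TCP in object axes",(rot(-q[2])@(a["ee"][:2]-q[:2])).round(2),"obj yaw - tool yaw deg",np.degrees(q[2]-y).round(2))
E
python3 - <<'E'
from h import *
held("w7",[[-45,-65,14],[-45,-29,30],[-45,43,30],[-30,-18,70],[-30,-2,70]],[[262,247],[343,252],[519,255],[370,298],[405,298]],1.4,112.2,[588,328,-.19])
E
```

```text
pose [ 5.83407e+02  3.28929e+02 -1.88000e-01] [[-2.5, -7.9], [-2.9, -7.1], [3.5, -9.5], [-5.3, 10.4], [6.6, 10.3]]
TCP in object axes [  6.55 -10.58] obj yaw - tool yaw deg 0.15
```

```bash
python3 - <<'E'
from h import *
held("w7",[[-45,-65,14],[-45,-29,30],[-45,43,30],[-30,-18,70],[-30,-2,70],[-30,-18,30],[-30,-2,30]],[[262,247],[343,252],[519,255],[364,326],[411,326],[370,297],[405,297]],1.4,112.2,[588,328,-.19])
E
```

```text
pose [ 5.88649e+02  3.27445e+02 -2.00000e-01] [[-1.8, -0.1], [-2.4, 2.1], [2.6, 1.1], [-1.0, 1.6], [1.9, 1.9], [-1.5, -3.6], [1.9, -3.4]]
TCP in object axes [  1.24 -10.09] obj yaw - tool yaw deg -0.52
```

```bash
python3 - <<'E'
from h import *
plan(FR,[-3,-4],130)
E
```

```text
target [621.  -26.7 130. ] travel [-0.1319 -0.441   0.054 ] mm [ -98.9 -330.7   40.5] rows>= 7.0 turn -0.2163 deg -10.93
```

Emit:
send_rows(
  travel=[
    [-0.132, -0.441, 0.054],
    [-0.132, -0.441, 0.054],
    [-0.132, -0.441, 0.054],
    [-0.132, -0.441, 0.054],
    [-0.132, -0.441, 0.054],
    [-0.132, -0.441, 0.054],
    [-0.132, -0.441, 0.054],
    [-0.132, -0.441, 0.054],
    [-0.132, -0.441, 0.054],
    [-0.132, -0.441, 0.054],
  ],
  turn=[-0.216, -0.216, -0.216, -0.216, -0.216, -0.216, -0.216, -0.216, -0.216, -0.216],
)

```text
time_s: 8.35
ee_pos: [620.9, -25.2, 129.9]
tool_rot: [0.233, -3.129, -0.002]
contact_force: [0.8, 0.8, -4.0]
grip_width: 15.8
```

```bash
python3 - <<'E'
from h import *
inframe();plan(FR,[-3,-4],76)
E
```

```text
t 8.35 TCP in frame [-2.8  -2.53] z 129.85 psi-frame deg -0.02 F in frame [0.9 0.6] -4.0 grip 15.8
target [621.  -26.7  76. ] travel [ 0.     -0.0021  0.0718] mm [ 0.  -1.6 53.8] rows>= 2.0 turn -0.0002 deg 8.52
```

Emit:
send_rows(
  travel=[
    [0, 0, 0.04],
    [0, 0, 0.06],
    [0, 0, 0.071],
    [0, 0, 0.071],
    [0, 0, 0.071],
  ],
  turn=[0, 0, 0, 0, 0],
)

```text
time_s: 8.85
ee_pos: [622.7, -25.8, 79.2]
tool_rot: [-0.234, 3.132, -0.0]
contact_force: [0.0, -0.6, -4.4]
grip_width: 15.8
```

```bash
python3 - <<'E'
from h import *
inframe()
im=snap("wrist","w8"); 
cv2.imwrite("pics/w8.png",cv2.resize(im,None,fx=1.4,fy=1.4))
E
```

```text
t 8.85 TCP in frame [-1.17 -3.31] z 79.23 psi-frame deg 0.01 F in frame [-0.  -0.6] -4.4 grip 15.8
```

View pics/w8.png

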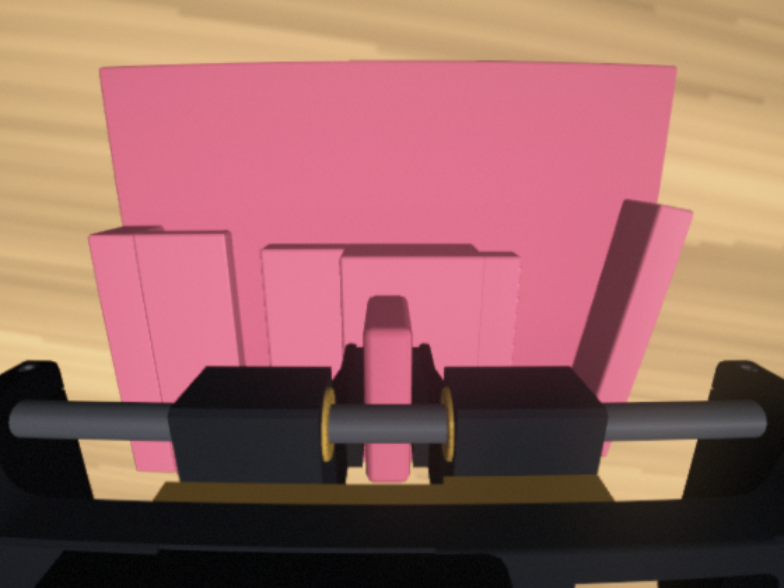

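Emit:
send_rows(
  travel=[
    [0.001, 0, 0.003],
    [0.001, 0, 0.006],
    [0.001, 0, 0.006],
    [0.001, 0, 0.006],
  ],
  turn=[0, 0, 0, 0],
)

```text
time_s: 9.3
ee_pos: [621.6, -26.4, 74.4]
tool_rot: [-0.233, 3.133, -0.0]
contact_force: [-0.5, 0.1, -5.7]
grip_width: 16.1
```

```bash
python3 - <<'E'
from h import *
inframe()
E
```

```text
t 9.3 TCP in frame [-2.33 -3.77] z 74.38 psi-frame deg -0.04 F in frame [-0.5  0.2] -5.7 grip 16.1
```

Emit:
send_rows(
  travel=[
    [0, 0, 0.0015],
    [0, 0, 0.003],
    [0, 0, 0.003],
  ],
  turn=[0, 0, 0],
)

```text
time_s: 9.6
ee_pos: [621.8, -26.4, 72.2]
tool_rot: [-0.233, 3.133, -0.0]
contact_force: [0.6, -0.2, -2.7]
grip_width: 15.9
```

```bash
python3 - <<'E'
from h import *
inframe()
E
```

```text
t 9.6 TCP in frame [-2.15 -3.79] z 72.19 psi-frame deg -0.03 F in frame [ 0.5 -0.2] -2.7 grip 15.9
```

Emit:
send_rows(
  travel=[
    [0, -0.008, 0],
    [0, -0.016, 0],
    [0, -0.024, 0],
    [0, -0.032, 0],
    [0, -0.04, 0],
    [0, -0.046, 0],
    [0, -0.046, 0],
    [0, -0.046, 0],
  ],
  turn=[0, 0, 0, 0, 0, 0, 0, 0],
)

```text
time_s: 10.4
ee_pos: [626.9, -60.8, 72.2]
tool_rot: [-0.232, 3.133, -0.0]
contact_force: [-0.3, -0.8, -2.7]
grip_width: 16.0
```

```bash
python3 - <<'E'
from h import *
inframe()
E
```

```text
t 10.4 TCP in frame [ -2.22 -38.58] z 72.18 psi-frame deg -0.05 F in frame [-0.4 -0.8] -2.7 grip 16.0
```

Origin ≈ y −28.5. Feel for the stop in 1 mm steps.

Emit:
send_rows(
  travel=[
    [0, -0.0013, 0],
    [0, -0.0027, 0],
    [0, -0.004, 0],
    [0, -0.0053, 0],
    [0, -0.0053, 0],
  ],
  turn=[0, 0, 0, 0, 0],
)

```text
time_s: 10.9
ee_pos: [627.4, -64.4, 72.1]
tool_rot: [-0.233, 3.133, -0.0]
contact_force: [0.2, 0.7, -2.2]
grip_width: 15.6
```

Emit:
send_rows(
  travel=[
    [0, -0.0013, 0],
    [0, -0.0027, 0],
    [0, -0.0027, 0],
  ],
  turn=[0, 0, 0],
)

```text
time_s: 11.2
ee_pos: [627.6, -66.4, 72.1]
tool_rot: [-0.233, 3.133, 0.0]
contact_force: [-0.2, 1.1, -0.5]
grip_width: 15.4
```

```bash
python3 - <<'E'
from h import *
inframe()
E
```

```text
t 11.2 TCP in frame [ -2.3  -44.24] z 72.12 psi-frame deg -0.03 F in frame [-0.1  1.1] -0.5 grip 15.4
```

Emit:
send_rows(
  travel=[
    [0, -0.0013, 0],
    [0, -0.0013, 0],
  ],
  turn=[0, 0],
)

```text
time_s: 11.4
ee_pos: [627.6, -66.5, 72.1]
tool_rot: [0.233, -3.133, -0.002]
contact_force: [-1.4, 5.0, 0.4]
grip_width: 15.8
```

Emit:
send_rows(
  travel=[
    [0, -0.0013, 0],
    [0, -0.0013, 0],
  ],
  turn=[0, 0],
)

```text
time_s: 11.6
ee_pos: [627.6, -66.5, 72.2]
tool_rot: [0.233, -3.132, -0.004]
contact_force: [-1.8, 7.6, 1.2]
grip_width: 15.9
```

```bash
python3 - <<'E'
from h import *
inframe()
E
```

```text
t 11.6 TCP in frame [ -2.32 -44.38] z 72.16 psi-frame deg -0.01 F in frame [-0.7  7.8] 1.2 grip 15.9
```

Emit:
send_rows(
  travel=[
    [0, -0.002, 0],
    [0, -0.003, 0],
    [0, -0.003, 0],
  ],
  turn=[0, 0, 0],
)

```text
time_s: 11.9
ee_pos: [627.7, -66.8, 72.3]
tool_rot: [0.234, -3.132, -0.009]
contact_force: [-3.4, 13.7, 4.6]
grip_width: 15.5
```

```bash
python3 - <<'E'
from h import *
inframe()
E
```

```text
t 11.9 TCP in frame [ -2.3  -44.61] z 72.33 psi-frame deg -0.0 F in frame [-1.3 14. ] 4.6 grip 15.5
```

Emit:
send_rows(
  travel=[
    [0, 0.005, 0],
    [0, 0.005, 0],
    [0, 0.005, 0],
    [0, 0.005, 0],
    [0, 0.005, 0],
    [0, 0.005, 0],
  ],
  turn=[0, 0, 0, 0, 0, 0],
  jaw=0.5,
)

```text
time_s: 12.5
ee_pos: [627.7, -67.2, 72.1]
tool_rot: [-0.232, 3.133, -0.0]
contact_force: [0.1, 0.3, -0.3]
grip_width: 43.0
```

```bash
python3 - <<'E'
from h import *
inframe()
E
```

```text
t 12.5 TCP in frame [ -2.34 -45.06] z 72.08 psi-frame deg -0.06 F in frame [0.2 0.3] -0.3 grip 43.0
```

Emit:
send_rows(
  travel=[
    [0, 0, -0.06],
    [0, 0, -0.12],
    [0, 0, -0.16],
    [0, 0, -0.16],
  ],
  turn=[0, 0, 0, 0],
)

```text
time_s: 12.9
ee_pos: [631.1, -67.8, 198.9]
tool_rot: [-0.232, 3.123, -0.005]
contact_force: [-0.1, -0.0, -0.1]
grip_width: 43.4
```

```bash
python3 - <<'E'
from h import *
im=snap("wrist","w9"); 
cv2.imwrite("pics/w9.png",cv2.resize(im,None,fx=1.4,fy=1.4))
plan([545,-285,0.17],[0,0],285)
E
```

```text
target [ 545. -285.  285.] travel [ 0.1537 -0.2705 -0.1194] mm [ 115.3 -202.9  -89.5] rows>= 5.0 turn -0.0138 deg 8.5
```

View pics/w9.png

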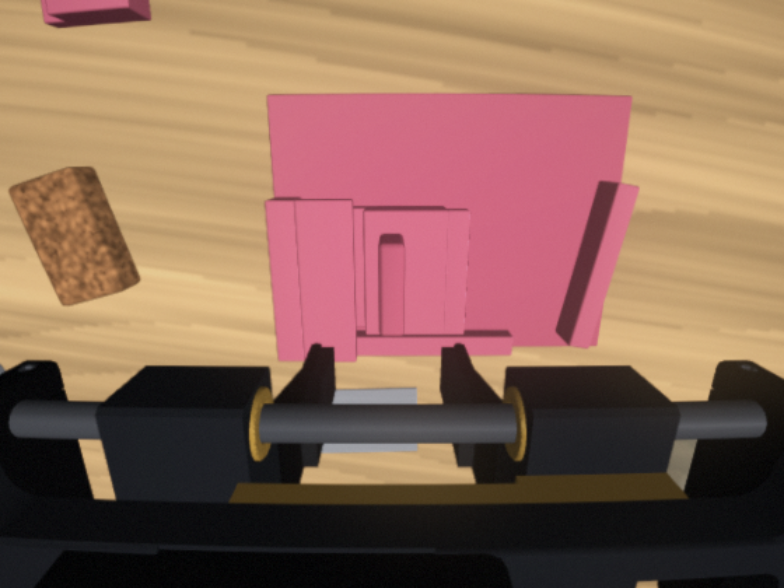

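Emit:
send_rows(
  travel=[
    [0.154, -0.27, -0.115],
    [0.154, -0.27, -0.115],
    [0.154, -0.27, -0.115],
    [0.154, -0.27, -0.115],
    [0.154, -0.27, -0.115],
    [0.154, -0.27, -0.115],
    [0.154, -0.27, -0.115],
    [0.154, -0.27, -0.115],
  ],
  turn=[0, 0, 0, 0, 0, 0, 0, 0],
  jaw=0.7,
)

```text
time_s: 13.75
ee_pos: [543.1, -282.9, 276.3]
tool_rot: [0.234, -3.131, -0.004]
contact_force: [-0.4, -0.1, 0.3]
grip_width: 60.6
```

```bash
python3 - <<'E'
from h import *
im=snap("wrist","w10"); inframe()
cv2.imwrite("pics/w10.png",cv2.resize(im,None,fx=1.4,fy=1.4))
E
```

```text
t 13.8 TCP in frame [-117.81 -245.49] z 276.44 psi-frame deg 0.04 F in frame [0.2 0.4] 0.1 grip 60.5
```

View pics/w10.png

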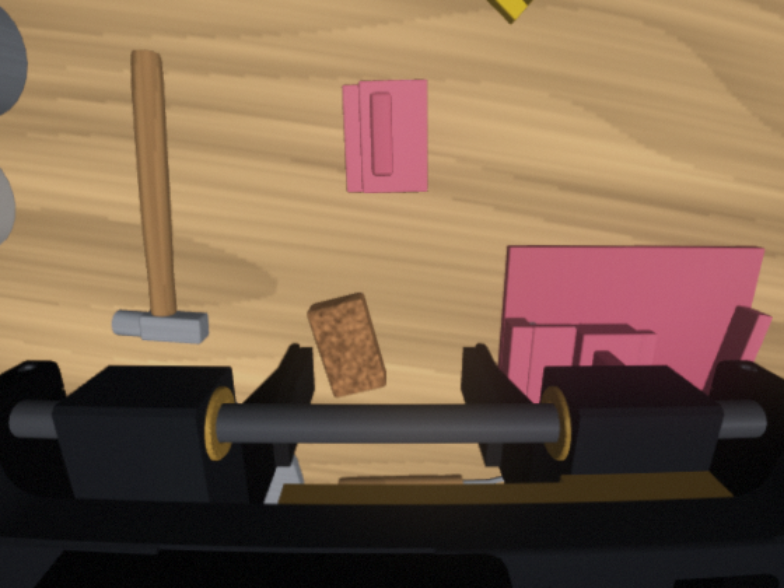

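```bash
python3 - <<'E'
from h import *
crop("pics/w10_raw.png","pics/w10a.png",230,45,90,100,6)
E
```

```text
(no output)
```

View pics/w10a.png

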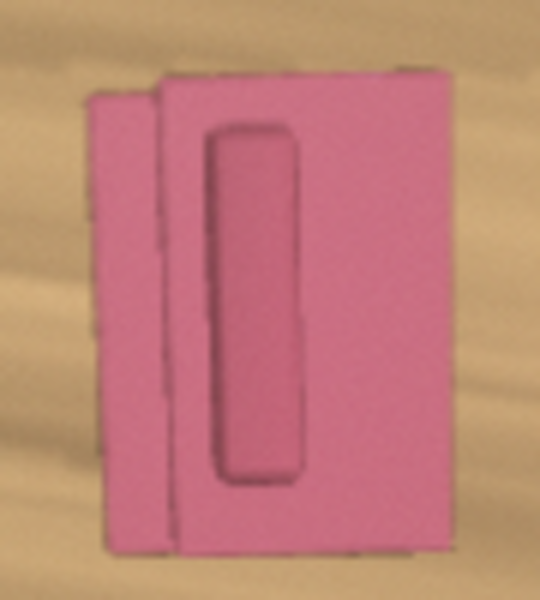

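```bash
python3 - <<'E'
from h import *
P=[[-45,-43,14],[45,-43,14],[-45,-28,30],[45,-28,30],[-45,28,30],[45,28,30],[-30,-18,70],[-30,-2,70],[30,-18,70],[30,-2,70]]
cp=[[89,93],[107,553],[160,76],[178,551],[452,72],[452,548],[214,124],[297,126],[222,482],[304,480]]
px=(np.array(cp)+.5)/6-.5+[230,45]
q,r=fit(load("w10"),np.array(P,float),px,0,[430,-290,.1]); print(q.round(3),np.degrees(q[2]),r.round(1).tolist())
plan(q,[0,-10],140)
E
```

```text
[ 4.40979e+02 -2.91224e+02  1.68000e-01] 9.62423652010573 [[-0.1, -0.4], [0.2, 0.2], [-0.1, -0.4], [-0.4, 1.0], [0.6, -0.7], [0.4, 0.6], [-1.1, -0.1], [0.7, -0.8], [-0.8, 0.5], [0.5, 0.5]]
target [ 442.7 -301.1  140. ] travel [ 0.136  -0.0048  0.1822] mm [102.   -3.6 136.6] rows>= 4.0 turn -0.0116 deg 8.58
```

Emit:
send_rows(
  travel=[
    [0.136, -0.005, 0.182],
    [0.136, -0.005, 0.182],
    [0.136, -0.005, 0.182],
    [0.136, -0.005, 0.182],
    [0.136, -0.005, 0.182],
    [0.136, -0.005, 0.182],
    [0.136, -0.005, 0.182],
  ],
  turn=[-0.012, -0.012, -0.012, -0.012, -0.012, -0.012, -0.012],
)

```text
time_s: 14.5
ee_pos: [445.1, -303.2, 143.6]
tool_rot: [-0.265, 3.128, -0.004]
contact_force: [0.5, 0.2, 0.0]
grip_width: 60.9
```

```bash
python3 - <<'E'
from h import *
inframe();plan([441,-291.2,.168],[0,-10],59)
im=snap("wrist","w11")
cv2.imwrite("pics/w11.png",cv2.resize(im,None,fx=1.4,fy=1.4))
E
```

```text
t 14.5 TCP in frame [-217.94 -251.34] z 143.64 psi-frame deg 1.14 F in frame [0.6 0.1] 0.0 grip 60.9
target [ 442.7 -301.1   59. ] travel [0.003  0.0037 0.1128] mm [ 2.2  2.8 84.6] rows>= 2.0 turn 0.0005 deg 9.67
```

View pics/w11.png

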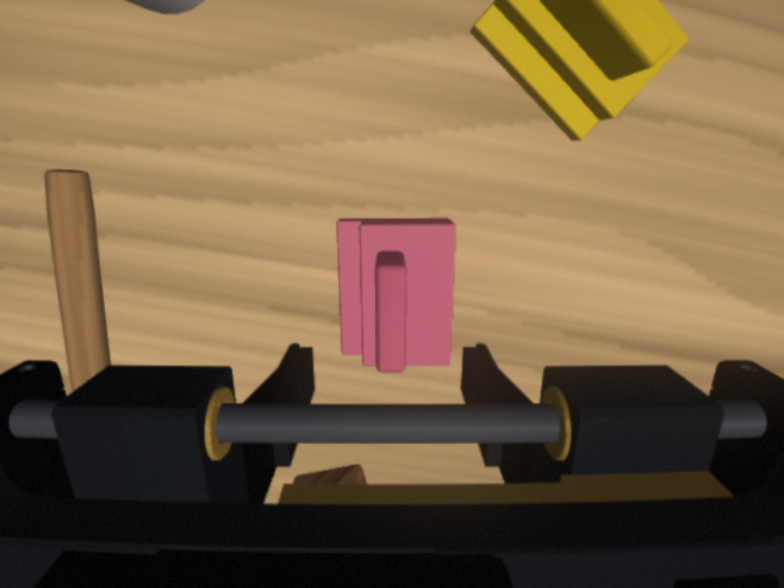

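Emit:
send_rows(
  travel=[
    [0, 0, 0.05],
    [0, 0, 0.09],
    [0, 0, 0.106],
    [0, 0, 0.106],
    [0, 0, 0.106],
  ],
  turn=[0, 0, 0, 0, 0],
)

```text
time_s: 15.05
ee_pos: [444.2, -303.6, 63.7]
tool_rot: [-0.263, 3.129, -0.002]
contact_force: [-0.6, -0.2, -0.7]
grip_width: 61.1
```

Emit:
send_rows(
  travel=[
    [0, 0, 0],
    [0, 0, 0],
    [0, 0, 0],
    [0, 0, 0],
    [0, 0, 0],
    [0, 0, 0],
    [0, 0, 0],
    [0, 0, 0],
    [0, 0, 0],
  ],
  turn=[0, 0, 0, 0, 0, 0, 0, 0, 0],
  jaw=0,
)

```text
time_s: 15.95
ee_pos: [443.0, -302.8, 62.3]
tool_rot: [0.263, -3.13, -0.0]
contact_force: [0.1, 1.5, 1.8]
grip_width: 16.0
```

```bash
python3 - <<'E'
from h import *
inframe();print(observe()["ee_pos"])
E
```

```text
t 15.95 TCP in frame [-219.98 -250.66] z 62.28 psi-frame deg 1.05 F in frame [0.3 1.4] 1.8 grip 16.0
[ 442.99975942 -302.8435873    62.28086134]
```

Emit:
send_rows(
  travel=[
    [0, 0, -0.06],
    [0, 0, -0.12],
    [0, 0, -0.17],
    [0, 0, -0.17],
  ],
  turn=[0, 0, 0, 0],
)

```text
time_s: 16.35
ee_pos: [445.7, -305.5, 195.8]
tool_rot: [-0.262, 3.124, -0.012]
contact_force: [0.8, -1.3, -2.8]
grip_width: 15.7
```

```bash
python3 - <<'E'
from h import *
inframe();plan(FR,[-4,44.5],170)
im=snap("wrist","w12")
cv2.imwrite("pics/w12.png",cv2.resize(im,None,fx=1.4,fy=1.4))
E
```

```text
t 16.35 TCP in frame [-217.69 -253.65] z 195.79 psi-frame deg 1.05 F in frame [ 0.6 -1.4] -2.8 grip 15.7
target [612.8  21.1 170. ] travel [-0.292   0.3925  0.0329] mm [-219.   294.4   24.7] rows>= 8.0 turn 0.0117 deg 9.59
```

View pics/w12.png

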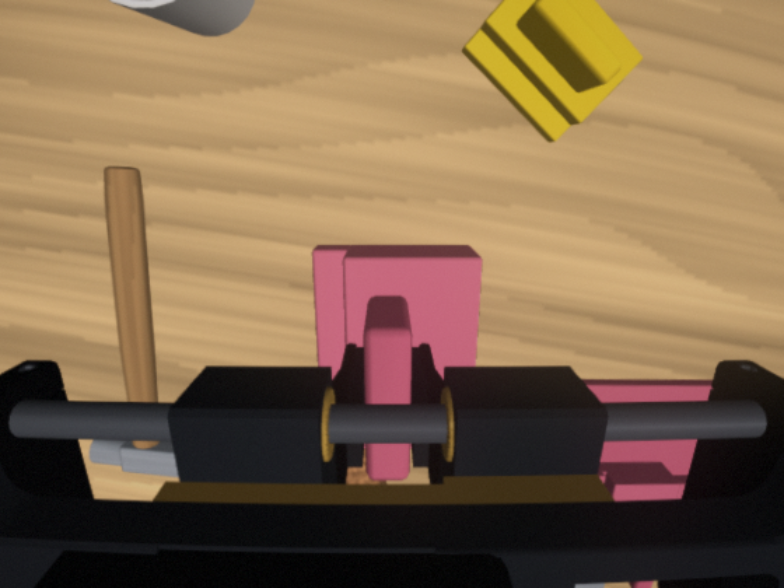

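Emit:
send_rows(
  travel=[
    [-0.292, 0.392, 0.03],
    [-0.292, 0.392, 0.03],
    [-0.292, 0.392, 0.03],
    [-0.292, 0.392, 0.03],
    [-0.292, 0.392, 0.03],
    [-0.292, 0.392, 0.03],
    [-0.292, 0.392, 0.03],
    [-0.292, 0.392, 0.03],
    [-0.292, 0.392, 0.03],
    [-0.292, 0.392, 0.03],
  ],
  turn=[0.012, 0.012, 0.012, 0.012, 0.012, 0.012, 0.012, 0.012, 0.012, 0.012],
)

```text
time_s: 17.4
ee_pos: [608.4, 23.3, 164.6]
tool_rot: [0.234, -3.128, 0.0]
contact_force: [0.1, -0.6, -3.8]
grip_width: 16.0
```

```bash
python3 - <<'E'
from h import *
inframe();plan(FR,[-3,44.5],90)
E
```

```text
t 17.4 TCP in frame [-8.   47.29] z 164.64 psi-frame deg 0.03 F in frame [-0.  -0.6] -3.8 grip 16.0
target [613.8  21.3  90. ] travel [-0.0071 -0.0038  0.0995] mm [-5.3 -2.8 74.6] rows>= 2.0 turn 0.0003 deg 8.56
```

Emit:
send_rows(
  travel=[
    [-0.004, -0.003, 0.04],
    [-0.004, -0.003, 0.08],
    [-0.004, -0.003, 0.1],
    [-0.004, -0.003, 0.1],
    [-0.004, -0.003, 0.1],
  ],
  turn=[0, 0, 0, 0, 0],
)

```text
time_s: 17.9
ee_pos: [613.3, 20.7, 92.6]
tool_rot: [0.231, -3.133, 0.0]
contact_force: [0.5, 0.5, -3.0]
grip_width: 15.8
```

```bash
python3 - <<'E'
from h import *
inframe();plan(FR,[-3,44.5],78)
im=snap("wrist","w13")
cv2.imwrite("pics/w13.png",cv2.resize(im,None,fx=1.4,fy=1.4))
E
```

```text
t 17.9 TCP in frame [-3.52 44.05] z 92.63 psi-frame deg -0.09 F in frame [0.5 0.4] -3.0 grip 15.8
target [613.8  21.3  78. ] travel [-0.0007  0.0006  0.0195] mm [-0.5  0.4 14.6] rows>= 1.0 turn -0.001 deg 8.44
```

View pics/w13.png

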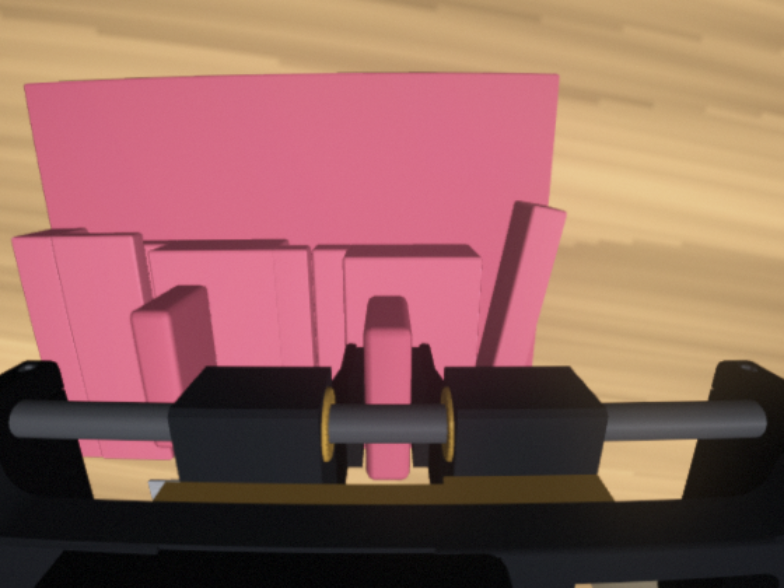

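Emit:
send_rows(
  travel=[
    [0, 0.001, 0.01],
    [0, 0.001, 0.019],
    [0, 0.001, 0.019],
    [0, 0.001, 0.019],
  ],
  turn=[0, 0, 0, 0],
)

```text
time_s: 18.35
ee_pos: [613.0, 22.5, 77.8]
tool_rot: [0.233, -3.132, -0.0]
contact_force: [-0.0, 0.2, -3.7]
grip_width: 15.7
```

```bash
python3 - <<'E'
from h import *
inframe()
E
```

```text
t 18.35 TCP in frame [-3.61 45.81] z 77.8 psi-frame deg -0.02 F in frame [-0.   0.2] -3.7 grip 15.7
```

Emit:
send_rows(
  travel=[
    [0, -0.001, 0.003],
    [0, -0.001, 0.0045],
    [0, -0.001, 0.0045],
  ],
  turn=[0, 0, 0],
)

```text
time_s: 18.65
ee_pos: [613.3, 21.6, 74.6]
tool_rot: [0.233, -3.133, -0.0]
contact_force: [-0.8, -0.2, -3.7]
grip_width: 15.6
```

```bash
python3 - <<'E'
from h import *
inframe()
E
```

```text
t 18.65 TCP in frame [-3.37 44.91] z 74.58 psi-frame deg -0.03 F in frame [-0.8 -0.1] -3.7 grip 15.6
```

Emit:
send_rows(
  travel=[
    [0, 0, 0.001],
    [0, 0, 0.001],
  ],
  turn=[0, 0],
)

```text
time_s: 18.85
ee_pos: [613.7, 21.6, 74.4]
tool_rot: [-0.233, 3.132, -0.0]
contact_force: [-0.7, -0.4, -1.8]
grip_width: 15.7
```

```bash
python3 - <<'E'
from h import *
inframe()
E
```

```text
t 18.85 TCP in frame [-3.02 44.84] z 74.41 psi-frame deg -0.03 F in frame [-0.7 -0.3] -1.8 grip 15.7
```

Emit:
send_rows(
  travel=[
    [0, -0.006, 0],
    [0, -0.012, 0],
    [0, -0.017, 0],
    [0, -0.0187, 0],
    [0, -0.0187, 0],
    [0, -0.0187, 0],
  ],
  turn=[0, 0, 0, 0, 0, 0],
)

```text
time_s: 19.45
ee_pos: [615.9, 7.2, 74.4]
tool_rot: [-0.233, 3.132, -0.001]
contact_force: [0.5, -1.4, 1.5]
grip_width: 15.4
```

Emit:
send_rows(
  travel=[
    [0, -0.0013, 0],
    [0, -0.0027, 0],
    [0, -0.0027, 0],
  ],
  turn=[0, 0, 0],
)

```text
time_s: 19.75
ee_pos: [616.0, 6.0, 74.4]
tool_rot: [-0.233, 3.132, 0.0]
contact_force: [-0.1, 2.0, 3.6]
grip_width: 16.0
```

```bash
python3 - <<'E'
from h import *
inframe()
E
```

```text
t 19.75 TCP in frame [-3.01 29.07] z 74.36 psi-frame deg -0.02 F in frame [0.2 2. ] 3.6 grip 16.0
```

Emit:
send_rows(
  travel=[
    [0, -0.0013, -0.0003],
    [0, -0.0027, -0.0003],
    [0, -0.0027, -0.0003],
  ],
  turn=[0, 0, 0],
)

```text
time_s: 20.05
ee_pos: [616.0, 4.6, 74.3]
tool_rot: [-0.233, 3.133, 0.002]
contact_force: [-1.0, 5.2, 4.1]
grip_width: 15.8
```

Emit:
send_rows(
  travel=[
    [0, -0.0013, 0],
    [0, -0.0013, 0],
  ],
  turn=[0, 0],
)

```text
time_s: 20.25
ee_pos: [616.1, 4.5, 74.4]
tool_rot: [0.233, -3.133, -0.004]
contact_force: [-1.4, 7.3, 4.7]
grip_width: 15.6
```

```bash
python3 - <<'E'
from h import *
inframe()
E
```

```text
t 20.25 TCP in frame [-3.21 27.6 ] z 74.37 psi-frame deg -0.02 F in frame [-0.3  7.5] 4.7 grip 15.6
```

Emit:
send_rows(
  travel=[
    [0, -0.002, 0],
    [0, -0.003, 0],
    [0, -0.003, 0],
  ],
  turn=[0, 0, 0],
)

```text
time_s: 20.55
ee_pos: [616.1, 4.2, 74.5]
tool_rot: [0.233, -3.132, -0.009]
contact_force: [-2.2, 14.9, 7.7]
grip_width: 15.7
```

```bash
python3 - <<'E'
from h import *
inframe()
E
```

```text
t 20.55 TCP in frame [-3.2 27.3] z 74.52 psi-frame deg -0.01 F in frame [ 0.1 15.1] 7.7 grip 15.7
```

Emit:
send_rows(
  travel=[
    [0, 0.005, 0],
    [0, 0.005, 0],
    [0, 0.005, 0],
    [0, 0.005, 0],
    [0, 0.005, 0],
    [0, 0.005, 0],
  ],
  turn=[0, 0, 0, 0, 0, 0],
  jaw=0.5,
)

```text
time_s: 21.15
ee_pos: [615.9, 3.9, 74.0]
tool_rot: [0.232, -3.133, 0.0]
contact_force: [-0.2, -0.2, -0.4]
grip_width: 43.3
```

Emit:
send_rows(
  travel=[
    [0, 0, -0.06],
    [0, 0, -0.12],
    [0, 0, -0.17],
    [0, 0, -0.17],
  ],
  turn=[0, 0, 0, 0],
)

```text
time_s: 21.55
ee_pos: [619.9, 3.6, 209.4]
tool_rot: [-0.232, 3.121, -0.004]
contact_force: [-0.1, 0.0, 0.5]
grip_width: 43.4
```

```bash
python3 - <<'E'
from h import *
inframe()
im=snap("wrist","w14")
cv2.imwrite("pics/w14.png",cv2.resize(im,None,fx=1.4,fy=1.4))
plan([421.8,325.4,-.077],[0,4],150)
E
```

```text
t 21.55 TCP in frame [ 0.43 26.15] z 209.35 psi-frame deg -0.03 F in frame [-0.1  0. ] 0.5 grip 43.4
target [422.1 329.4 150. ] travel [0.1951 0.4682 0.0721] mm [146.3 351.1  54.1] rows>= 8.0 turn 0.1434 deg 8.5
```

View pics/w14.png

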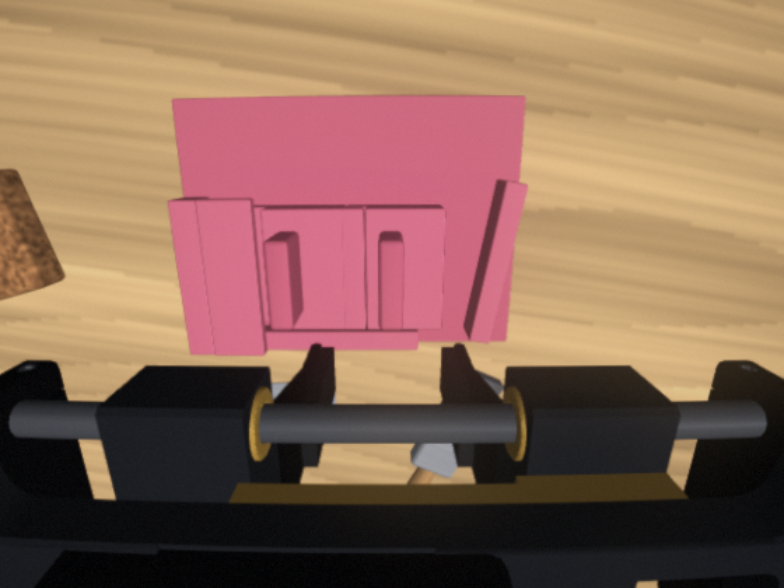

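Emit:
send_rows(
  travel=[
    [0.195, 0.468, 0.072],
    [0.195, 0.468, 0.072],
    [0.195, 0.468, 0.072],
    [0.195, 0.468, 0.072],
    [0.195, 0.468, 0.072],
    [0.195, 0.468, 0.072],
    [0.195, 0.468, 0.072],
    [0.195, 0.468, 0.072],
    [0.195, 0.468, 0.072],
    [0.195, 0.468, 0.072],
  ],
  turn=[0.143, 0.143, 0.143, 0.143, 0.143, 0.143, 0.143, 0.143, 0.143, 0.143],
)

```text
time_s: 22.6
ee_pos: [418.2, 329.6, 146.2]
tool_rot: [-0.116, -3.137, 0.003]
contact_force: [0.2, -0.6, 0.7]
grip_width: 43.3
```

Emit:
send_rows(
  travel=[
    [0, 0, 0],
    [0, 0, 0],
  ],
  turn=[0, 0],
)

```text
time_s: 22.8
ee_pos: [420.1, 328.7, 147.5]
tool_rot: [-0.122, -3.139, 0.001]
contact_force: [0.3, -0.6, 0.1]
grip_width: 43.4
```

```bash
python3 - <<'E'
from h import *
inframe()
im=snap("wrist","w15")
cv2.imwrite("pics/w15.png",cv2.resize(im,None,fx=1.4,fy=1.4))
plan([421.8,325.4,-.077],[0,4],61)
E
```

```text
t 22.8 TCP in frame [-148.86  377.28] z 147.46 psi-frame deg -13.0 F in frame [ 0.2 -0.6] 0.1 grip 43.4
target [422.1 329.4  61. ] travel [-0.0025  0.0011  0.1155] mm [-1.9  0.8 86.6] rows>= 2.0 turn -0.0007 deg -4.47
```

View pics/w15.png

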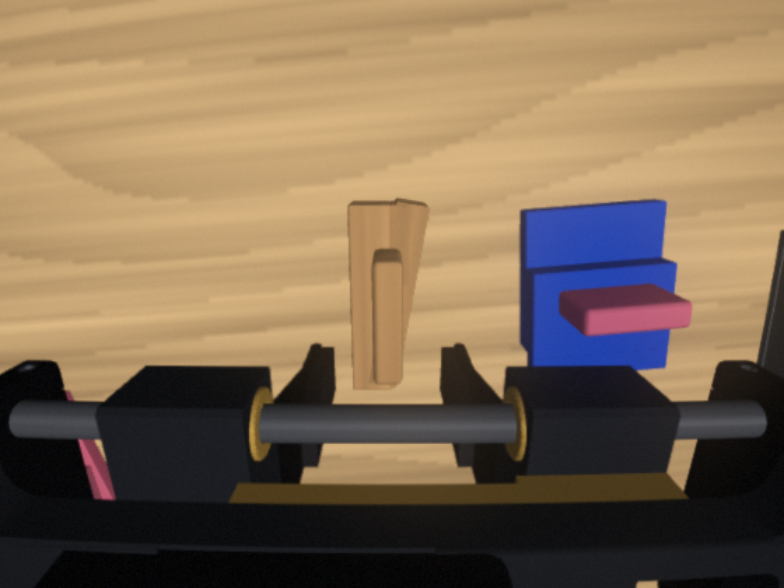

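Emit:
send_rows(
  travel=[
    [-0.0025, 0.001, 0.05],
    [-0.0025, 0.001, 0.1],
    [-0.0025, 0.001, 0.115],
    [-0.0025, 0.001, 0.115],
    [-0.0025, 0.001, 0.115],
  ],
  turn=[0, 0, 0, 0, 0],
)

```text
time_s: 23.35
ee_pos: [422.4, 330.5, 62.6]
tool_rot: [0.121, 3.138, 0.001]
contact_force: [-0.0, -0.8, -0.0]
grip_width: 43.6
```

Emit:
send_rows(
  travel=[
    [0, 0, 0],
    [0, 0, 0],
    [0, 0, 0],
    [0, 0, 0],
    [0, 0, 0],
    [0, 0, 0],
  ],
  turn=[0, 0, 0, 0, 0, 0],
  jaw=0,
  grip_force=25,
)

```text
time_s: 23.95
ee_pos: [421.5, 330.4, 61.8]
tool_rot: [0.119, 3.139, 0.0]
contact_force: [-0.1, -1.4, 2.4]
grip_width: 15.9
```

```bash
python3 - <<'E'
from h import *
inframe();print(observe()["ee_pos"])
E
```

```text
t 23.95 TCP in frame [-147.25  378.81] z 61.84 psi-frame deg -12.89 F in frame [-0.3 -1.3] 2.4 grip 15.9
[421.48060014 330.44619087  61.84300891]
```

Emit:
send_rows(
  travel=[
    [0, 0, 0],
    [0, 0, -0.06],
    [0, 0, -0.12],
    [0, 0, -0.15],
    [0, 0, -0.15],
  ],
  turn=[0, 0, 0, 0, 0],
)

```text
time_s: 24.45
ee_pos: [423.4, 331.7, 177.7]
tool_rot: [0.119, 3.133, 0.006]
contact_force: [0.9, 0.7, -2.5]
grip_width: 15.8
```

```bash
python3 - <<'E'
from h import *
inframe()
im=snap("wrist","w16")
cv2.imwrite("pics/w16.png",cv2.resize(im,None,fx=1.4,fy=1.4))
plan(FR,[-90,91.5],150)
E
```

```text
t 24.45 TCP in frame [-145.13  379.77] z 177.66 psi-frame deg -12.9 F in frame [1.  0.5] -2.5 grip 15.8
target [520.8  54.8 150. ] travel [-0.1592 -0.357   0.0329] mm [-119.4 -267.8   24.7] rows>= 6.0 turn -0.1433 deg -4.36
```

View pics/w16.png

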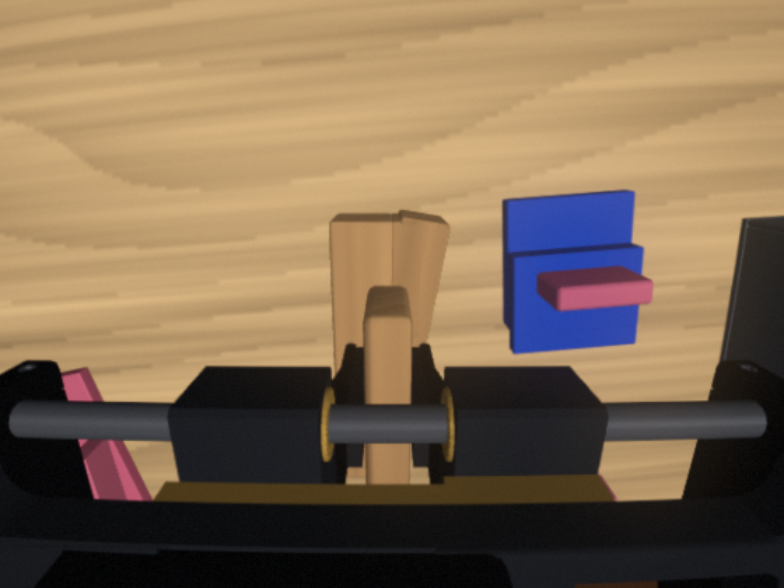

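Emit:
send_rows(
  travel=[
    [-0.159, -0.357, 0.033],
    [-0.159, -0.357, 0.033],
    [-0.159, -0.357, 0.033],
    [-0.159, -0.357, 0.033],
    [-0.159, -0.357, 0.033],
    [-0.159, -0.357, 0.033],
    [-0.159, -0.357, 0.033],
    [-0.159, -0.357, 0.033],
    [-0.159, -0.357, 0.033],
  ],
  turn=[-0.143, -0.143, -0.143, -0.143, -0.143, -0.143, -0.143, -0.143, -0.143],
)

```text
time_s: 25.4
ee_pos: [518.3, 55.1, 147.2]
tool_rot: [0.233, -3.129, -0.001]
contact_force: [0.1, -0.3, -2.1]
grip_width: 16.0
```

Emit:
send_rows(
  travel=[
    [0, 0, 0],
    [0, 0, 0],
  ],
  turn=[0, 0],
)

```text
time_s: 25.6
ee_pos: [519.4, 55.6, 148.9]
tool_rot: [0.236, -3.132, -0.0]
contact_force: [0.3, -0.2, -2.7]
grip_width: 15.7
```

```bash
python3 - <<'E'
from h import *
inframe();plan(FR,[-90,91.5],84)
E
```

```text
t 25.6 TCP in frame [-91.23  92.53] z 148.85 psi-frame deg 0.09 F in frame [ 0.2 -0.2] -2.7 grip 15.7
target [520.8  54.8  84. ] travel [-0.0017 -0.0014  0.0865] mm [-1.3 -1.  64.9] rows>= 2.0 turn 0.001 deg 8.63
```

Emit:
send_rows(
  travel=[
    [0, -0.001, 0.04],
    [0, -0.001, 0.07],
    [0, -0.001, 0.086],
    [0, -0.001, 0.086],
    [0, -0.001, 0.086],
  ],
  turn=[0, 0, 0, 0, 0],
)

```text
time_s: 26.1
ee_pos: [520.3, 53.9, 85.3]
tool_rot: [-0.234, 3.132, -0.0]
contact_force: [0.4, -0.1, -3.1]
grip_width: 15.9
```

```bash
python3 - <<'E'
from h import *
inframe();plan(FR,[-90,91.5],76)
im=snap("wrist","w17")
cv2.imwrite("pics/w17.png",cv2.resize(im,None,fx=1.4,fy=1.4))
im=snap("side","s17"); crop("pics/s17_raw.png","pics/s17.png",200,140,200,150,4)
E
```

```text
t 26.1 TCP in frame [-90.54  90.68] z 85.26 psi-frame deg 0.01 F in frame [ 0.4 -0.2] -3.1 grip 15.9
target [520.8  54.8  76. ] travel [-0.0007  0.0011  0.0123] mm [-0.5  0.8  9.3] rows>= 1.0 turn 0.0001 deg 8.55
```

View pics/w17.png

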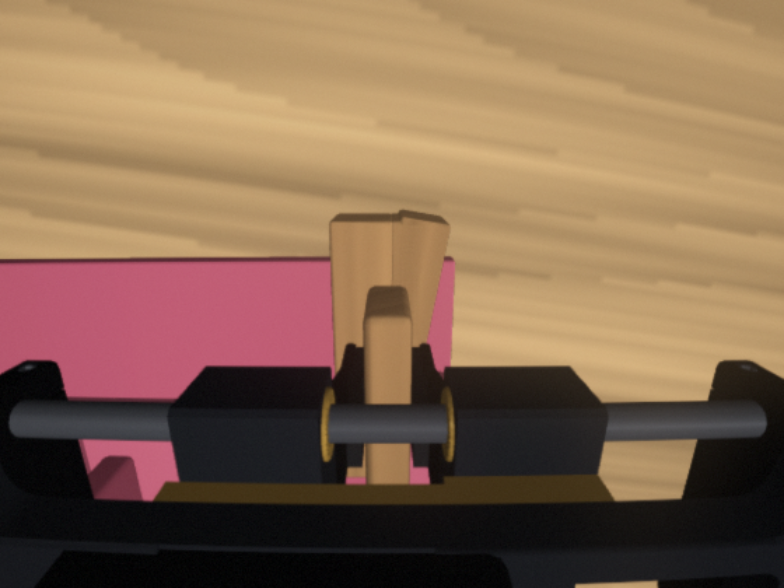

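View pics/s17.png

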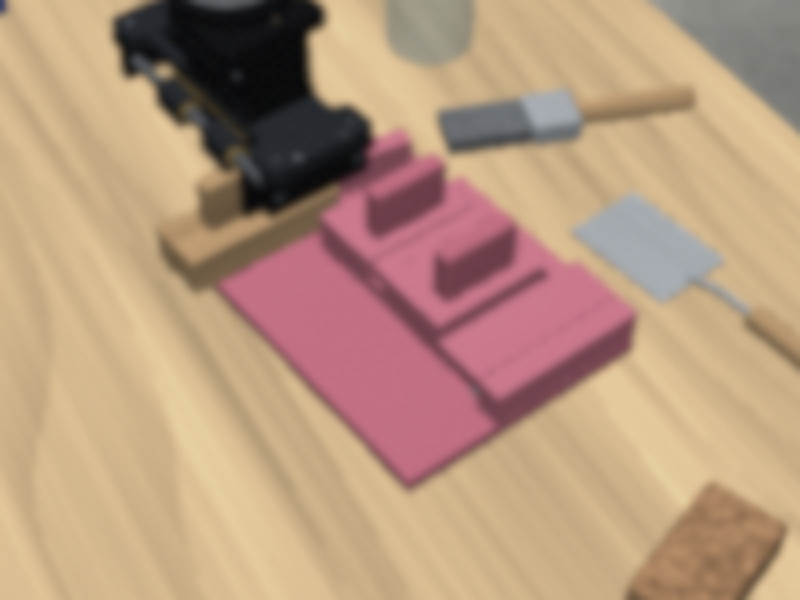

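Emit:
send_rows(
  travel=[
    [0, 0.001, 0.006],
    [0, 0.001, 0.0125],
    [0, 0.001, 0.0125],
    [0, 0.001, 0.0125],
  ],
  turn=[0, 0, 0, 0],
)

```text
time_s: 26.6
ee_pos: [519.6, 54.3, 75.1]
tool_rot: [0.233, -3.132, -0.0]
contact_force: [-1.1, -0.1, -2.8]
grip_width: 15.6
```

```bash
python3 - <<'E'
from h import *
inframe()
E
```

```text
t 26.6 TCP in frame [-91.19  91.13] z 75.06 psi-frame deg -0.03 F in frame [-1.1  0.1] -2.8 grip 15.6
```

Emit:
send_rows(
  travel=[
    [0, 0, 0.001],
    [0, 0, 0.0015],
    [0, 0, 0.0015],
  ],
  turn=[0, 0, 0],
)

```text
time_s: 26.9
ee_pos: [519.8, 54.3, 74.1]
tool_rot: [0.233, -3.133, 0.0]
contact_force: [0.3, -0.3, -3.3]
grip_width: 16.2
```

```bash
python3 - <<'E'
from h import *
inframe()
E
```

```text
t 26.9 TCP in frame [-90.97  91.1 ] z 74.12 psi-frame deg -0.04 F in frame [ 0.3 -0.3] -3.3 grip 16.2
```

Emit:
send_rows(
  travel=[
    [-0.007, -0.0005, 0.0006],
    [-0.014, -0.001, 0.0006],
    [-0.021, -0.0015, 0.0006],
    [-0.028, -0.0018, 0.0006],
    [-0.033, -0.0018, 0.0006],
    [-0.033, -0.0018, 0.0006],
  ],
  turn=[0, 0, 0, 0, 0, 0],
)

```text
time_s: 27.5
ee_pos: [545.4, 56.7, 73.9]
tool_rot: [-0.233, 3.132, -0.0]
contact_force: [0.6, 0.7, 0.6]
grip_width: 15.7
```

```bash
python3 - <<'E'
from h import *
inframe()
im=snap("wrist","w18")
cv2.imwrite("pics/w18.png",cv2.resize(im,None,fx=1.4,fy=1.4))
E
```

```text
t 27.5 TCP in frame [-65.33  89.69] z 73.87 psi-frame deg -0.03 F in frame [0.7 0.6] 0.6 grip 15.7
```

View pics/w18.png

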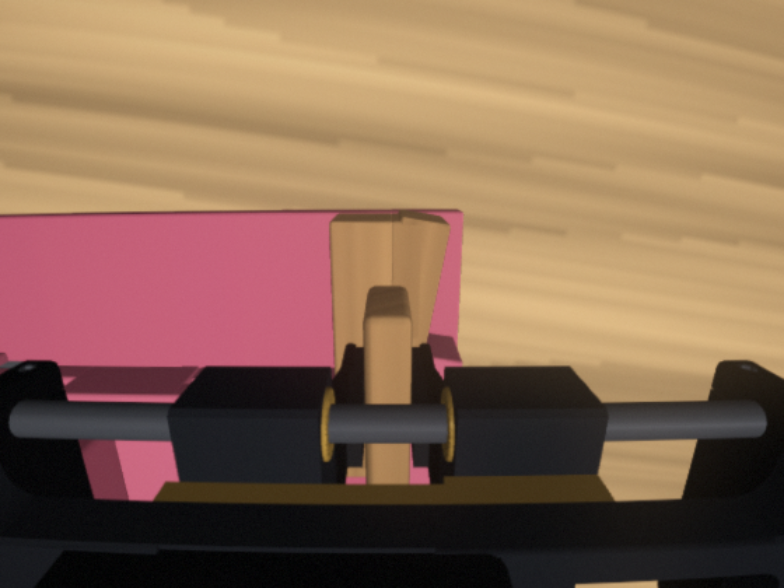

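Emit:
send_rows(
  travel=[
    [-0.004, -0.0004, 0],
    [-0.008, -0.0008, 0],
    [-0.012, -0.001, 0],
    [-0.015, -0.001, 0],
    [-0.015, -0.001, 0],
  ],
  turn=[0, 0, 0, 0, 0],
)

```text
time_s: 28.05
ee_pos: [556.4, 57.5, 73.9]
tool_rot: [-0.233, 3.132, -0.0]
contact_force: [1.0, 0.0, 1.5]
grip_width: 15.7
```

```bash
python3 - <<'E'
from h import *
inframe()
E
```

```text
t 28.05 TCP in frame [-54.35  88.9 ] z 73.87 psi-frame deg -0.03 F in frame [ 0.9 -0.1] 1.5 grip 15.7
```

Emit:
send_rows(
  travel=[
    [0, 0, 0],
    [0, 0, 0],
    [0, 0, 0],
    [0, 0, 0],
  ],
  turn=[0, 0, 0, 0],
  jaw=0.4,
)

```text
time_s: 28.45
ee_pos: [555.6, 57.6, 73.6]
tool_rot: [0.233, -3.133, -0.0]
contact_force: [-0.4, -0.1, -0.3]
grip_width: 33.4
```

Emit:
send_rows(
  travel=[
    [0, 0, -0.04],
    [0, 0, -0.08],
    [0.06, 0, -0.09],
    [0.12, 0, -0.09],
    [0.128, 0, -0.09],
    [0.128, 0, -0.09],
  ],
  turn=[0, 0, 0, 0, 0, 0],
)

```text
time_s: 29.05
ee_pos: [459.9, 43.3, 141.1]
tool_rot: [-0.232, 3.133, -0.0]
contact_force: [0.9, 0.6, 0.6]
grip_width: 35.0
```

Emit:
send_rows(
  travel=[
    [0, 0, 0],
    [0, 0, 0],
    [0, 0, 0],
    [0, 0, 0],
    [0, 0, 0],
    [0, 0, 0],
  ],
  turn=[0, 0, 0, 0, 0, 0],
  jaw=0,
)

```text
time_s: 29.65
ee_pos: [460.9, 43.4, 141.0]
tool_rot: [0.233, -3.133, -0.0]
contact_force: [-0.2, -0.4, 0.2]
grip_width: 1.4
```

```bash
python3 - <<'E'
from h import *
inframe();plan(FR,[-142,89],51)
im=snap("wrist","w19")
cv2.imwrite("pics/w19.png",cv2.resize(im,None,fx=1.4,fy=1.4))
im=snap("side","s19"); crop("pics/s19_raw.png","pics/s19.png",200,140,200,150,4)
E
```

```text
t 29.65 TCP in frame [-150.88   89.09] z 141.05 psi-frame deg -0.03 F in frame [-0.2 -0.3] 0.2 grip 1.4
target [469.7  44.6  51. ] travel [-1.190e-02 -1.000e-04  1.201e-01] mm [-8.9 -0.1 90. ] rows>= 2.0 turn -0.0003 deg 8.51
```

View pics/s19.png

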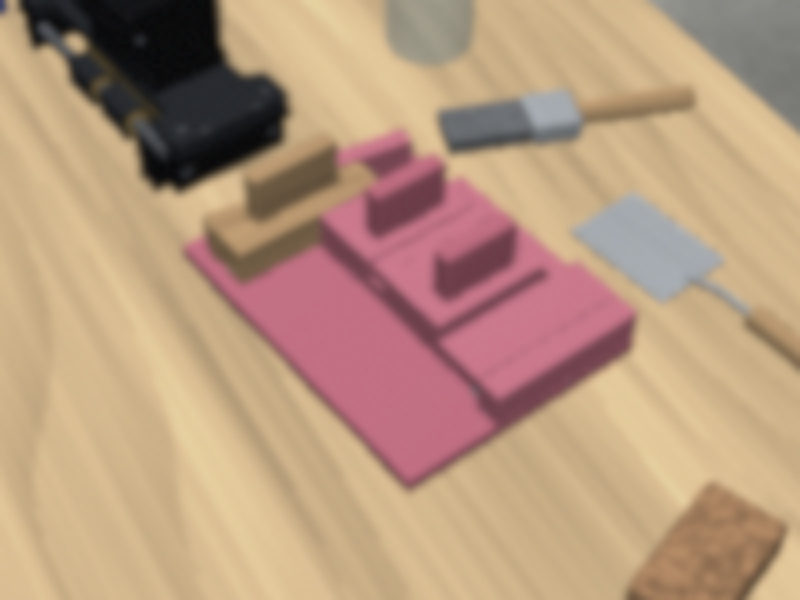

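Emit:
send_rows(
  travel=[
    [0, 0, 0.06],
    [0, 0, 0.12],
    [0, 0, 0.12],
    [0, 0, 0.12],
  ],
  turn=[0, 0, 0, 0],
)

```text
time_s: 30.15
ee_pos: [460.1, 43.4, 51.1]
tool_rot: [0.233, -3.13, -0.001]
contact_force: [0.8, -1.2, -0.2]
grip_width: 0.4
```

Emit:
send_rows(
  travel=[
    [-0.012, 0, 0],
    [-0.018, 0, 0],
    [-0.024, 0, 0],
    [-0.028, 0, 0],
    [-0.028, 0, 0],
    [-0.028, 0, 0],
  ],
  turn=[0, 0, 0, 0, 0, 0],
)

```text
time_s: 30.75
ee_pos: [481.5, 46.5, 51.3]
tool_rot: [0.233, -3.133, -0.0]
contact_force: [0.8, 0.4, 1.0]
grip_width: 0.5
```

```bash
python3 - <<'E'
from h import *
inframe()
im=snap("wrist","w20")
cv2.imwrite("pics/w20.png",cv2.resize(im,None,fx=1.4,fy=1.4))
E
```

```text
t 30.75 TCP in frame [-130.     89.09] z 51.28 psi-frame deg -0.03 F in frame [0.8 0.3] 1.0 grip 0.5
```

View pics/w20.png

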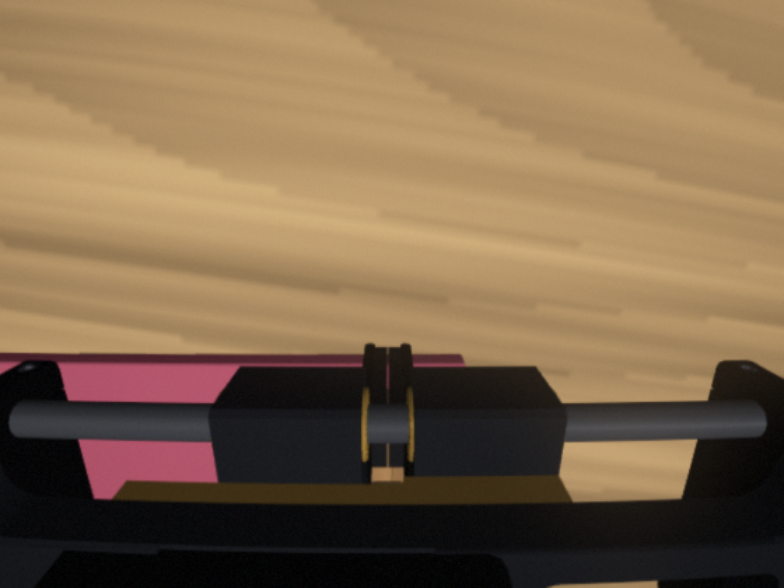

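Approach in ~2–3 mm rows, then feel.

Emit:
send_rows(
  travel=[
    [-0.003, 0, 0],
    [-0.006, 0, 0],
    [-0.009, 0, 0],
    [-0.009, 0, 0],
  ],
  turn=[0, 0, 0, 0],
)

```text
time_s: 31.2
ee_pos: [488.2, 47.4, 51.0]
tool_rot: [0.233, -3.132, 0.0]
contact_force: [-1.2, 0.8, 0.2]
grip_width: 0.6
```

Emit:
send_rows(
  travel=[
    [-0.003, 0, 0],
    [-0.006, 0, 0],
    [-0.006, 0, 0],
  ],
  turn=[0, 0, 0],
)

```text
time_s: 31.5
ee_pos: [488.9, 48.2, 49.9]
tool_rot: [0.233, -3.124, -0.001]
contact_force: [-12.1, -1.3, 6.3]
grip_width: 0.0
```

Emit:
send_rows(
  travel=[
    [-0.003, 0, 0],
    [-0.005, 0, 0],
    [-0.005, 0, 0],
  ],
  turn=[0, 0, 0],
)

```text
time_s: 31.8
ee_pos: [489.3, 48.8, 48.8]
tool_rot: [0.233, -3.116, -0.002]
contact_force: [-20.9, -2.6, 11.9]
grip_width: 0.8
```

```bash
python3 - <<'E'
from h import *
inframe()
E
```

```text
t 31.8 TCP in frame [-122.02   90.22] z 48.75 psi-frame deg 0.03 F in frame [-21.1   0.5] 11.9 grip 0.8
```

Emit:
send_rows(
  travel=[
    [-0.002, 0, -0.002],
    [-0.003, 0, -0.003],
    [-0.003, 0, -0.003],
    [-0.003, 0, -0.003],
  ],
  turn=[0, 0, 0, 0],
)

```text
time_s: 32.2
ee_pos: [489.4, 48.9, 49.0]
tool_rot: [0.233, -3.112, -0.001]
contact_force: [-20.7, -4.0, 1.7]
grip_width: 0.4
```

```bash
python3 - <<'E'
from h import *
inframe()
im=snap("side","s21"); crop("pics/s21_raw.png","pics/s21.png",200,140,200,150,4)
E
```

```text
t 32.2 TCP in frame [-121.89   90.26] z 49.03 psi-frame deg 0.03 F in frame [-21.1  -0.9] 1.7 grip 0.4
```

View pics/s21.png

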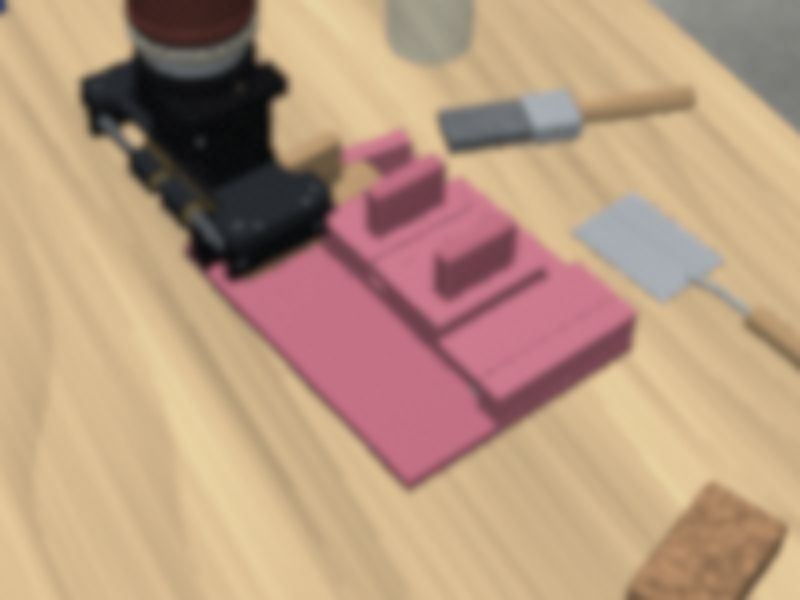

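Emit:
send_rows(
  travel=[
    [0.01, 0, 0],
    [0.03, 0, 0],
    [0.05, 0, -0.06],
    [0, 0, -0.12],
    [-0.05, 0, -0.15],
    [-0.05, 0, -0.15],
    [-0.05, 0, -0.15],
  ],
  turn=[0, 0, 0, 0, 0, 0, 0],
)

```text
time_s: 32.95
ee_pos: [537.3, 54.6, 167.2]
tool_rot: [-0.233, 3.13, -0.0]
contact_force: [-0.5, -0.2, -0.5]
grip_width: 0.5
```

```bash
python3 - <<'E'
from h import *
inframe();plan(FR,[40,40],215)
E
```

```text
t 32.95 TCP in frame [-73.66  88.87] z 167.2 psi-frame deg -0.02 F in frame [-0.5 -0.2] -0.5 grip 0.5
target [657.   23.2 215. ] travel [-0.1518 -0.0652 -0.0632] mm [-113.8  -48.9  -47.4] rows>= 3.0 turn -0.0002 deg 8.52
```

Emit:
send_rows(
  travel=[
    [-0.05, -0.02, -0.06],
    [-0.12, -0.05, -0.063],
    [-0.152, -0.065, -0.063],
    [-0.152, -0.065, -0.063],
    [-0.152, -0.065, -0.063],
    [-0.152, -0.065, -0.063],
    [-0.152, -0.065, -0.063],
  ],
  turn=[0, 0, 0, 0, 0, 0, 0],
)

```text
time_s: 33.65
ee_pos: [654.3, 23.7, 212.8]
tool_rot: [0.234, -3.132, -0.0]
contact_force: [0.3, -0.4, -1.0]
grip_width: 0.5
```

```bash
python3 - <<'E'
from h import *
inframe()
im=snap("wrist","w22"); crop("pics/w22_raw.png","pics/w22.png",120,60,260,195,3)
E
```

```text
t 33.65 TCP in frame [37.46 40.87] z 212.82 psi-frame deg -0.01 F in frame [ 0.3 -0.5] -1.0 grip 0.5
```

View pics/w22.png

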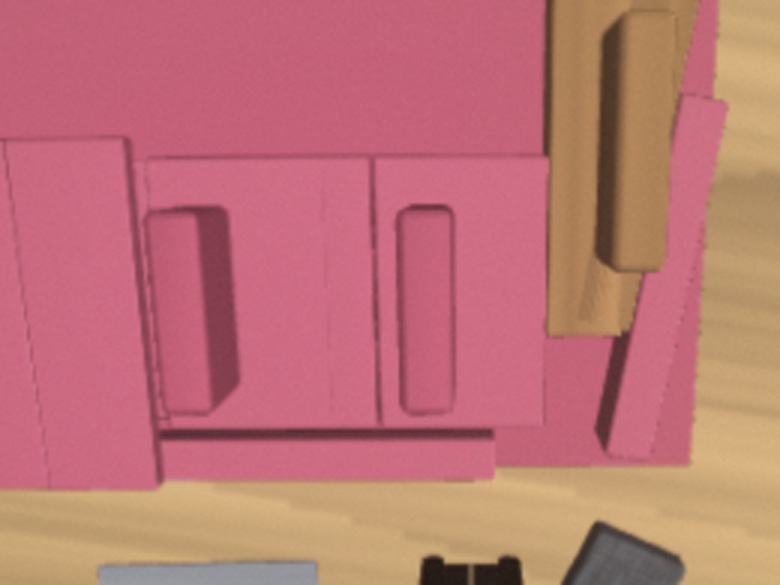

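```bash
python3 - <<'E'
from h import *
c=load("w22"); U=lambda cp:(np.array(cp,float)+.5)/3-.5+[120,60]
def loc(cp,z): 
    p=unproj(c,U(cp),z)[:,:2]; return ((p-FR[:2])@rot(FR[2])).round(1)
print("wedge top: tip L, tip R", loc([[548,335],[618,334]],42).tolist())
print("short body front L,R back L,R",loc([[373,157],[546,156],[379,425],[544,425]],42).tolist())
print("tongue front L, back R",loc([[148,158],[371,157],[377,427]],42).tolist())
print("lip edge f,b",loc([[126,138],[156,487]],39).tolist())
print("cheek face top f,b",loc([[680,94],[608,457]],42).tolist())
print("wedge left edge top",loc([[552,5],[548,330]],42).tolist(), "rib tip end",loc([[610,270],[660,270]],82).tolist(),"wedge floor back wall",loc([[494,432]],28).tolist())
E
```

```text
wedge top: tip L, tip R [[9.4, 67.1], [9.0, 90.4]]
short body front L,R back L,R [[-47.6, 10.4], [-47.8, 65.2], [40.4, 9.9], [40.4, 66.4]]
tongue front L, back R [[-47.9, -61.4], [-47.6, 9.8], [41.1, 9.2]]
lip edge f,b [[-54.2, -68.9], [63.8, -70.4]]
cheek face top f,b [[-66.6, 106.7], [51.9, 88.9]]
wedge left edge top [[-92.2, 66.2], [7.7, 67.0]] rib tip end [[-16.1, 80.9], [-16.2, 95.2]] wedge floor back wall [[46.8, 49.7]]
```

```bash
python3 - <<'E'
from h import *
im=snap("top","t23"); a=cv2.imread("pics/top0.png"); d=cv2.absdiff(a,im).max(2)
print([ (n,int(d[y0:y1,x0:x1].max())) for n,x0,x1,y0,y1 in [("sand",352,382,165,198),("mallet",405,440,168,252),("spat",278,362,125,158),("jar",195,225,130,162),("offcut",122,157,160,198)]])
inframe(); print(hand_in())
E
```

```text
[('sand', 29), ('mallet', 29), ('spat', 108), ('jar', 86), ('offcut', 29)]
t 33.75 TCP in frame [38.01 40.74] z 213.53 psi-frame deg -0.0 F in frame [0.9 0.7] -0.1 grip 0.5
the job is handed in; nothing more can be done
None
```

The mould is locked up and handed in after about 34 s of the 72 s. No verdict was reported, so whether it passed isn't confirmed.

**What I did**
- **Tongue block:** I laid it flat in the frame and slid it under the lip. I felt the stop with its origin at about frame y -34.4, pressed to about 14 N and let go.
- **Short block:** I lowered it beside the first block and slid it under the overhang until it met the body. I pressed to about 15 N and let go.
- **Wedge:** I slid it in thin end first to about x -54 and let go. I then pushed its tail with closed fingers until the force held at about 21 N, and backed the arm off well clear.

**Last checks, from the wrist picture (good to about 2 mm)**

| Check | Measured | Limit |
|---|---|---|
| Tongue block origin y | about -34 mm | below -31.5 mm |
| Spacing between block origins | about 72 mm | 74 mm |
| Blocks' x | about -3.5 mm | -15 to 8 mm |
| Wedge origin | x about -51 mm, y about 85.5 mm | x beyond -66 mm |

- **Wedge fit:** it shows no visible gap on either face.
- **Not measured directly:** the contact forces on the block and cheek can't be read. The 8 N minimum and 90 N maximum are inferred from the 21 N push and the wedge stopping.
- **Unexplained force:** during the first part of the push the tool also read about 12 N upward. It fell away when I eased the tool up.
- **Bystanders:** I never touched any on purpose. Comparing top pictures from start and end, the sanding block, mallet and offcut look unchanged. The spatula and jar areas do differ. I think that is the arm or its shadow over them, but I didn't look closer. I didn't compare the brush.

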